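Load a cap and index the stamping table home

ROBOT

A 7-joint arm with a two-finger parallel gripper is mounted at the origin on the work surface. World frame = base frame: x ahead of the robot, y to its left, z up, the work surface at z = 0. Lengths are in m, angles in degrees, forces in N, time in s.
With the tool pointing down it reaches from about 0.4 to 0.925 m from the base axis. Payload 4.1 kg.
Tool frame: the origin (TCP) lies at the very end of the fingers, on their centre line; the grasp point (between the pads) lies 19 mm behind it (arm.pinch_z is the distance from the TCP to the grasp point, in m); y points along the fingers, x is the direction in which the jaws open and shut, and the axes are right-handed (so a half turn about y gives the same grasp; the last joint's range is limited). The gripper opens to 85 mm and grips with 20 to 120 N. Pads are 22 mm wide; open, the fingers measure 114 mm over their backs; the gripper's body (76 mm by 85 mm) begins 54 mm behind the grasp point. The pads swing forward as they close: fully open they stand 13 mm farther back than shut.
Start: joints at [-79.24, 22.827, 2.584, 88.041, -1.071, 69.15, -2.905], TCP at [0.184, 0.623, 0.231] pointing down, gripper open.
Joint ranges: [-161.44, 161.44], [-28.35, 127.94], [-78.24, 83.42], [0, 140.83], [-78.03, 258.03], [13.02, 114.36], [-168.23, 168.23]. Speed limits (degrees/s): [147.25, 147.25, 180, 180, 180, 180, 180].

INTERFACE

Orientations are given as a 3x3 rotation matrix whose columns are the frame's x, y, z axes.
In Python, from bench import arm gives the robot as it stands.
- The arm moves only by the shell command python3 -m inch 'ROWS' [FORCE]. ROWS is JSON, a list of rows, each an object with "claw": the closure, from -1 (fully open) to 1 (shut), so that 0 is half open; "linear": the shift along the tool's x, y, z in m, a list of three; "rotation": the turn, a rotation vector about the tool's x, y, z in degrees, a list of three. A call has 1 to 8 rows; each row is the pose to reach, as a shift and turn from the pose commanded when the call began, along the tool's axes at that moment; what a row does not reach only later rows make up. A row lasts 1/12 s, in which the tool goes at most 41.7 mm and 7.16 degrees, less where a joint would pass 70% of its speed; a pose out of reach is approached as far as the arm can. A call with a gripper value outside its range is refused whole. The fingers move at their own pace and stop on an object; FORCE is the grip in N (left out, the last holds). Time passes only in rows, so rows that repeat a pose let the fingers close. It gives the time, the measured TCP pose, the force and the opening at its end, in the units of the state.
- arm.state(): the state, without advancing time (a new reading comes with each control period).
- arm.capture(name): name is "scene" or "top"; returns a dict with "pixels" (480x640x3 uint8, red, green, blue), "vfov" (degrees; the focal length in pixels is half the picture's height over the tangent of half this angle, whatever the lens; pixels are square), "cx", "cy" (the principal point, pixels), "position" and "rotation" of the camera in the world. Camera axes: x right, y down, z forward; pixel columns grow to the right and rows downward; lengths in m; the calibration is good to about 2 mm. A picture is of the moment at which its call begins. There is no depth.
- arm.hand_in(): hands the job in, once; it reports no verdict.
Trained networks look in a picture, given as the dict that the camera call returned (one of the last four; its "shot" number tells which), for a name from the list of things; names that differ only in an ending like _2 or _b are one class to them, and where a whole thing is asked for, a point or a joint stands for the part that bears it (a point fixed in the world has none). Each returns a list of dicts, best first, with "confidence" (0 to 1); they miss things now and then, are a little off and sometimes report something else, mostly with a low value. They report only what shows in the picture. A call takes as long as a camera call. They do not tell look-alikes from the thing itself.
- arm.outline_of(picture, query): "region" (480x640 bool, what is visible of it) and "rect" ([left, top, width, height] in pixels, round what is visible of it).
- arm.spot_point(picture, query): "centre" ([column, row] in pixels: a listed point, or the origin of a listed thing).
The state is a dict: "time": time; "joint_pos": joint angles; "dq": joint speeds; "effort": joint torques, N m; "eef_pos": TCP position; "orientation": TCP orientation; "wrist_force": force on the tool from outside, world axes, zero at the start; "wrist_torque": the same for the moment, N m; "grip_width": opening from 0.0 (shut) to 1.0 (fully open).
Only numpy, scipy, OpenCV 4.12 (cv2) and the standard library are available. Lean on these libraries where they do the work, as an engineer would, in place of code of your own. Each camera call takes 0.05 s, during which the arm holds its last target.

TASK

Put the loose white cap into the empty nest of the round index table, right way up and flat on the nest floor. Then push the table round anticlockwise (seen from above) to its next position, gently, with never more than 20 N on it, until its index pin drops into the slot and the table comes up against the cushioned stop. Let go and leave the foil roll, bottle and screwdriver where they are.

Things in the scene. Friction and masses are not known exactly. Their poses are not given: they have to be found in the camera images.
- cap_center (a point): Centre (half-way up) of the loose plain white jar cap: a round solid disc 54 mm in diameter and 22 mm high, 40 g, standing on the work surface right way up at the start (its z axis points up; its turn does not matter). The lower edge is chamfered 3 mm high by 2 mm.
- nest (a point): Centre of the floor of the one empty nest, on the turning table's top face (70 mm above the work surface), 85 mm from its axis. A dark ring 5 mm high, 57 mm inside and 65 mm outside diameter, open at the top. A cap lying home has its centre 11 mm above this point. It turns with the table; z is up. The two other nests hold fixed caps with gold discs.
- hub (a point): The table's turning axis at its top face, 70 mm above the work surface. The table: grey plastic disc, 150 mm radius, 15 mm thick, low dark hub (24 mm radius, 16 mm high), blue base. Loads: slowly (40 mm/s) it turns at 2 to 4 N on a push pin, brief peaks 8 N; at home the cushioned stop gives about 4 N per mm: 6 to 12 N is firmly home, over 20 N between robot and table fails.
- push_pin (a point): On the axis of the red-tipped upright push pin, 30 mm above the table's top face: a steel post 14 mm in diameter (15 mm at the red tip), 51 mm tall above the top face, 105 mm from the table's axis, diametrically opposite the empty nest. Push it sideways, do not grip it (a grip counts as force on the table). Two black-tipped pins stand 120 degrees either side.
- dial (a joint): Turn of the table in rad, growing anticlockwise seen from above. Starts between positions at 0.42 to 0.70. The head unit (grey column, far right seen from the robot, arm 164 to 275 mm up) carries index pin and stop and is clamped anywhere within 0.2 rad, so home lies between 1.89 and 2.29 and must be felt. Once the pin is in, the table is held and cannot be turned on or back.
- flag (a joint): The red flag on the yellow index guide at the table's rim, in m, growing downwards: 0 while the spring-pressed index pin (12 mm thick) rides on the table's top face, 0.010 when it has dropped fully into the table's slot (3 mm wider than the pin). It drops only once slot and pin are in line, within the last 2.5 mm or so of travel at a push pin before the stop.
- foil_roll: Bystander: roll of gold foil with orange flanges standing on end, 76 mm in diameter, 78 mm high; origin at the centre of its underside.
- cleaner: Bystander: white bottle with a red cap, 60 mm in diameter, 160 mm high; origin at the centre of its underside.
- screwdriver: Bystander: screwdriver with an orange handle lying on the work surface, under 40 mm high; origin under its middle.
Mind the look-alikes: they are no part of the job. There is more than one size of the part that bears cap_center; the job needs the middle-sized.

How it is judged (in metres and radians):
On the way, in this order (a step that is already met when the one before it is completed fails the run):
1. the cap lies flat in the nest, let go, with the table not yet home (horizontal distance between cap_center and nest below 0.003 m and z of cap_center in the frame of nest between 0.008 and 0.0135 m and angle between cap_center's own z axis and vertical below 0.08 rad and contact force between the fingers and cap below 0.1 N and value of joint flag below 0.003 m), for 0.2 s.
2. the index pin has dropped into the slot with the cap still in its nest (horizontal distance between cap_center and nest below 0.003 m and z of cap_center in the frame of nest between 0.008 and 0.0135 m and angle between cap_center's own z axis and vertical below 0.08 rad and value of joint flag above 0.008 m), for 0.2 s.
At the end, for the whole second after the job is handed in: The cap lies in the nest within 3 mm of its centre, flat on its floor (centre 8 to 13.5 mm above it) and upright within 0.08 rad, and the table stands still at its next position (dial above 1.8 rad) with the index pin dropped into the slot (its red flag more than 8 mm down) (all of step 2 and value of joint dial above 1.8 rad and velocity of joint dial between -0.02 and 0.02 rad/s and linear speed of cap below 0.02 m/s); the robot touches nothing.
It fails at once if more than 20 N between the robot and the index table (contact force between any of the fingers, the arm and dial above 20 N).
It fails at once if the roll of foil is moved more than 30 mm (distance of foil_roll from where it was at the start of the episode above 0.03 m).
It fails at once if the cleaner bottle is moved more than 30 mm (distance of cleaner from where it was at the start of the episode above 0.03 m).
It fails at once if the screwdriver is moved more than 30 mm (distance of screwdriver from where it was at the start of the episode above 0.03 m).
It also fails if it takes over 59 s, if anything falls off the work surface, if the arm or the gripper's body presses on something with over 40 N, if the wrist force passes 120 N, or if a joint passes its speed limit or range.

## Working session

There is one attempt and no reset: what is moved stays moved. The work goes in short steps, Python scripts to look and compute and a shell command to move; the robot and the scene stay as the last step left them, time stands still between calls to the robot, and variables do not carry over. Pictures are saved under pics/ and viewed, and the job is handed in when it is done.

```bash
ls; mkdir -p pics; cat > h.py <<'E'
import numpy as np, cv2
from bench import arm
def K(p):
    f=240/np.tan(np.radians(p["vfov"])/2); return f,p["cx"],p["cy"]
def ray(p,uv):
    f,cx,cy=K(p); d=np.array([(uv[0]-cx)/f,(uv[1]-cy)/f,1.]); return np.array(p["position"]),np.array(p["rotation"])@d
def onz(p,uv,z):
    o,d=ray(p,uv); return o+d*(z-o[2])/d[2]
def proj(p,X):
    f,cx,cy=K(p); c=np.array(p["rotation"]).T@(np.array(X)-np.array(p["position"])); return np.array([cx+f*c[0]/c[2],cy+f*c[1]/c[2]])
def save(p,n): cv2.imwrite("pics/"+n,np.ascontiguousarray(p["pixels"][:,:,::-1]))
E
python3 - <<'E'
from h import *
np.set_printoptions(precision=4,suppress=True)
print(arm.state(),arm.pinch_z)
for n in ("scene","top"):
    p=arm.capture(n); save(p,n+"0.png")
    print(n,p["vfov"],p["cx"],p["cy"],p["position"],p["rotation"],p["shot"])
    for q in ("cap_center","nest","hub","push_pin","flag","foil_roll","cleaner","screwdriver"):
        try:
            for r in arm.spot_point(p,q)[:4]: print(q,np.round(r["centre"],1),round(r["confidence"],2))
        except Exception as e: print(q,e)
        try:
            for r in arm.outline_of(p,q)[:4]: print("   ",q,np.round(r["rect"],1),round(r["confidence"],2))
        except Exception as e: print(q,e)
E
```

```text
pics
{'time': 0.0, 'joint_pos': array([-79.2404,  22.8708,   2.5799,  88.1155,  -1.0724,  69.1473,
        -2.905 ]), 'dq': array([ 0.0432, -0.0359,  0.0932, -0.0407, -0.0463, -0.0684, -0.1223]), 'effort': array([  0.0001, -47.5132,   1.3648, -25.4215,   0.0116,   0.0098,
         0.    ]), 'eef_pos': array([0.1837, 0.6229, 0.2303]), 'orientation': array([[ 0.2828, -0.0004, -0.9592],
       [ 0.9592, -0.0019,  0.2828],
       [-0.0019, -1.    , -0.0001]]), 'wrist_force': array([-0.6059, -0.9352, -0.7493]), 'wrist_torque': array([-0.0448, -0.0193,  0.0287]), 'grip_width': 1.0039341034913045} 0.0187
scene 42.32430494167952 324.49654077136995 243.46904502820135 [ 1.2505 -0.5966  1.1135] [[ 0.6301  0.5518 -0.5464]
 [ 0.7764 -0.4606  0.4302]
 [-0.0143 -0.6953 -0.7186]] 1
cap_center [396.1 198.3] 0.74
cap_center [436.6 189.4] 0.64
cap_center [417.7 217.8] 0.6
    cap_center [403.2 208.9  26.9  20.6] 0.8
    cap_center [385.8 193.2  18.   10.5] 0.72
    cap_center [425.9 176.5  24.8  26.3] 0.63
nest [311.6 245.9] 0.66
    nest [297.  207.1 116.9 109.4] 0.71
hub [349.3 257.7] 0.67
    hub [2
[... 680 characters left out ...]
nter [117.9 251.8] 0.95
cap_center [161.9 277.7] 0.71
    cap_center [161.5 215.2  25.4  28.8] 0.73
    cap_center [103.3 231.9  35.8  34.2] 0.72
    cap_center [152.7 267.3  23.7  20.2] 0.55
nest [310.4 245.1] 0.94
    nest [218.  140.9 146.1 140.9] 0.74
hub [291.2 206. ] 0.8
    hub [221.9 139.7 140.9 140.8] 0.67
push_pin [263.4 161.5] 0.64
    push_pin [219.6 138.9 140.  141.9] 0.59
flag it knows: cap_center, cleaner, foil_roll, hub, nest, push_pin, screwdriver
    flag [220.4 141.5 140.5 138.5] 0.51
foil_roll [145.7 160.2] 0.85
    foil_roll [116.4 130.7  42.9  45.3] 0.7
    cleaner [467.1 248.7  47.1  36.1] 0.89
screwdriver [137. 338.] 0.69
    screwdriver [ 95.2 315.3  86.1  47.1] 0.92
```

View pics/scene0.png

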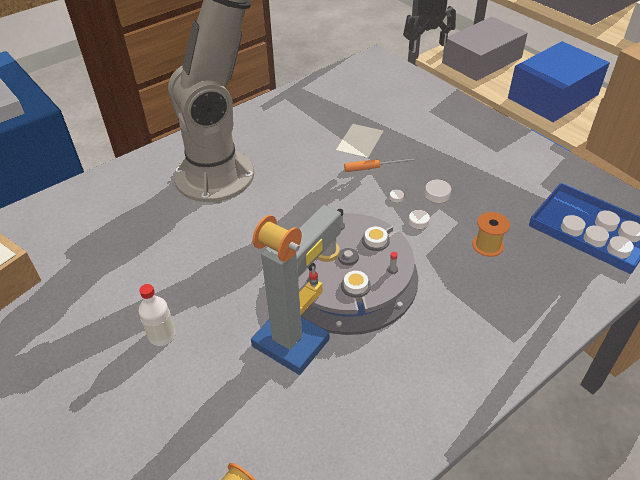

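View pics/top0.png

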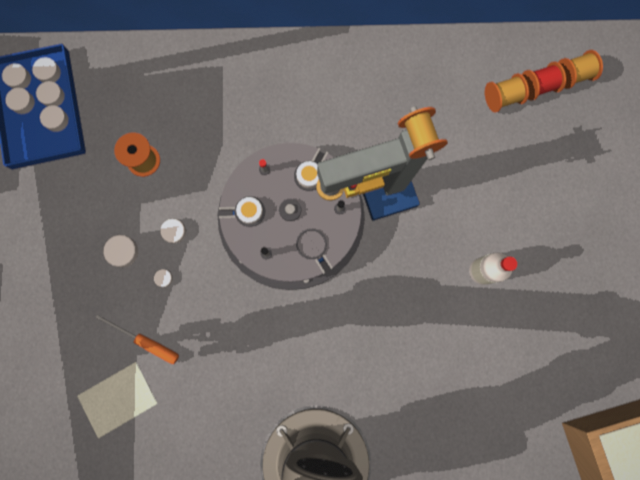

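Three loose caps: top view (119,251) large, (172,231) middle, (162,278) small; in the scene view (438,190), (419,218) and (396,196). The middle one is the candidate, so I'll measure diameters and confirm with a crop.

```bash
cat > m.py <<'E'
from h import *
np.set_printoptions(precision=4,suppress=True)
s=arm.capture("scene"); t=arm.capture("top")
def best(p,q,uv0,kind):
    L=arm.spot_point(p,q) if kind=="s" else arm.outline_of(p,q)
    for r in L:
        c=np.array(r["centre"]) if kind=="s" else np.array(r["rect"][:2])+np.array(r["rect"][2:])/2
        if np.hypot(*(c-uv0))<15: return r
for nm,ut,us in (("L",(119,251),(438,190)),("M",(172,231),(419,218)),("S",(162,278),(396,196))):
  for p,u,l in ((t,ut,"top"),(s,us,"scene")):
    a=best(p,"cap_center",u,"s"); b=best(p,"cap_center",u,"o")
    print(nm,l, onz(p,a["centre"],.011) if a else None, end=' ')
    if b:
        m=b["region"].astype(np.uint8); c,_=cv2.findContours(m,0,2); c=max(c,key=cv2.contourArea)
        P=np.array([onz(p,x[0],.011)[:2] for x in c]); 
        (cx,cy),r=cv2.minEnclosingCircle(c.astype(np.float32)); print("encl",cx,cy,r, "centre",(P.max(0)+P.min(0))/2,"ext",P.max(0)-P.min(0))
    else: print()
for p,l in ((t,"top"),(s,"scene")):
    for q,z in (("hub",.07),("nest",.07),("push_pin",.1),("foil_roll",0),("cleaner",0),("screwdriver",0)):
        r=arm.spot_point(p,q)
        if r: print(l,q,onz(p,r[0]["centre"],z),round(r[0]["confidence"],2))
def crop(p,x,y,w,h,k,n): cv2.imwrite("pics/"+n,cv2.resize(p["pixels"][y:y+h,x:x+w,::-1],None,fx=k,fy=k,interpolation=cv2.INTER_CUBIC))
crop(t,80,130,300,200,2.6,"t1.png"); crop(s,240,160,210,160,3.7,"s1.png")
E
python3 m.py
```

```text
L top [0.4591 0.422  0.011 ] encl 120.56896209716797 250.7413787841797 17.963022232055664 centre [0.4595 0.4209] ext [0.0721 0.0779]
L scene [0.4476 0.4275 0.011 ] encl 437.76922607421875 191.0 13.381182670593262 centre [0.4541 0.4211] ext [0.0831 0.0892]
M top None encl 172.58871459960938 229.71774291992188 12.705458641052246 centre [0.5013 0.3066] ext [0.0502 0.0557]
M scene [0.5002 0.2981 0.011 ] 
S top None encl 162.8000030517578 277.79998779296875 9.374521255493164 centre [0.396  0.3259] ext [0.0376 0.0396]
S scene None 
top hub [0.6274 0.093  0.07  ] 0.31
top nest [0.4597 0.0025 0.07  ] 0.93
top push_pin [0.6195 0.0994 0.1   ] 0.81
top foil_roll [0.6706 0.3773 0.    ] 0.92
top cleaner [ 0.387  -0.3744  0.    ] 0.93
top screwdriver [0.2603 0.3824 0.    ] 0.97
scene hub [0.5258 0.046  0.07  ] 0.94
scene nest [0.4588 0.0013 0.07  ] 0.86
scene push_pin [0.6075 0.1015 0.1   ] 0.94
scene foil_roll [0.6627 0.382  0.    ] 0.84
scene cleaner [ 0.3855 -0.3807  0.    ] 0.97
scene screwdriver [0.2753 0.3806 0.    ] 0.77
```

View pics/t1.png

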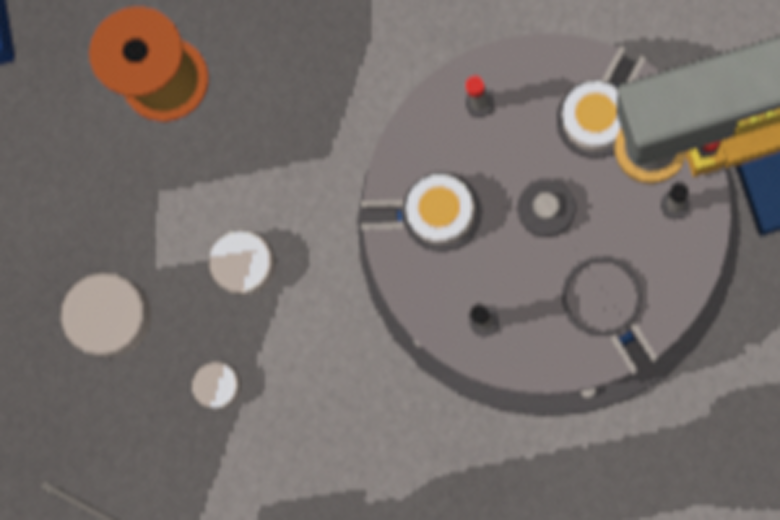

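View pics/s1.png

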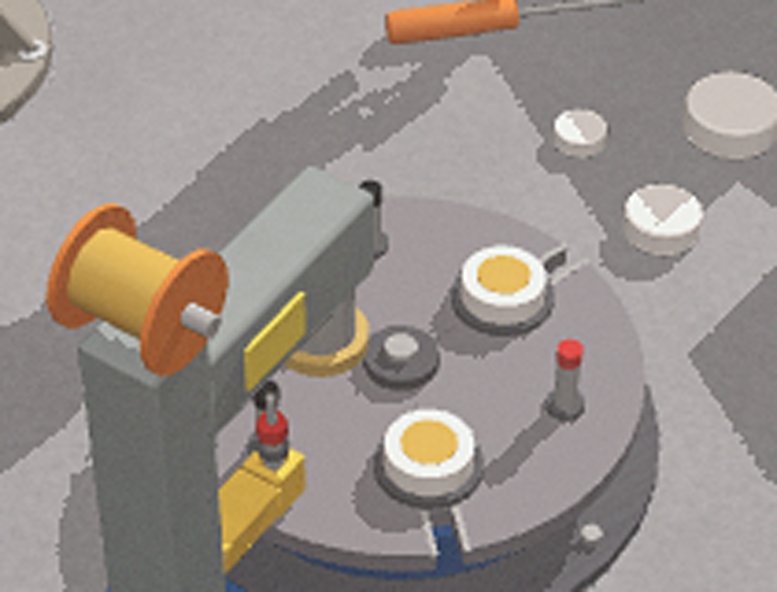

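The crop confirms the middle cap M at top (172,231): about 54 mm across by outline, against roughly 75 and 38 for the others. Next I'll fit the table model (hub, angle) from hand-read features and locate the head.

```bash
cat > fit.py <<'E'
from h import *
from scipy.optimize import least_squares
np.set_printoptions(precision=4,suppress=True)
s=arm.capture("scene"); t=arm.capture("top")
T=lambda x,y:((x+.5)/2.6-.5+80,(y+.5)/2.6-.5+130)
S=lambda x,y:((x+.5)/3.7-.5+240,(y+.5)/3.7-.5+160)
# feature: (view, uv, radius, angle offset from nest, z)
D=120*np.pi/180
F=[(t,T(605,296),.085,0,.075),(t,T(545,206),0,0,.086),(t,T(475,85),.105,np.pi,.121),(t,T(480,315),.105,-D/2,.121),(t,T(679,193),.105,D/2,.121),(t,T(439,207),.085,-D,.092),(t,T(596,113),.085,D,.092),
 (s,S(399,345),0,0,.086),(s,S(570,346),.105,np.pi,.121),(s,S(503,273),.085,-D,.092),(s,S(429,442),.085,D,.092)]
def pts(x): return [np.array([x[0]+r*np.cos(x[2]+a),x[1]+r*np.sin(x[2]+a),z]) for _,_,r,a,z in F]
def res(x,each=False): 
    R=[proj(f[0],P)-np.array(f[1]) for f,P in zip(F,pts(x))]
    return np.array(R) if each else np.concatenate(R)
for sel in ("all","top"):
    idx=[i for i in range(len(F)) if sel=="all" or i<7]
    r=least_squares(lambda x:np.concatenate([res(x,True)[i] for i in idx]),[.531,.047,np.radians(213)],loss="soft_l1")
    print(sel,r.x,np.degrees(r.x[2])); print(res(r.x,True).round(1).tolist())
    x=r.x
    for n,rr,a in (("nest",.085,0),("push",.105,np.pi),("capA",.085,-D),("capB",.085,D),("blkA",.105,-D/2),("blkB",.105,D/2)): print(n,x[0]+rr*np.cos(x[2]+a),x[1]+rr*np.sin(x[2]+a))
print("M cap top", onz(t,T(240,262),.022), "scene",onz(s,S(663,206),.022))
# head arm corners top (z=.275): 
for u in ((620,92),(645,158),(790,32)): print("head",onz(t,T(*u),.275))
for u in ((319,168),(372,186),(388,196),(220,300),(85,345)): print("head s",onz(s,S(*u),.275))
def crop(p,x,y,w,h,k,n): cv2.imwrite("pics/"+n,cv2.resize(p["pixels"][y:y+h,x:x+w,::-1],None,fx=k,fy=k,interpolation=cv2.INTER_CUBIC))
crop(t,300,90,160,130,5,"t2.png"); crop(t,140,190,80,80,7,"t3.png")
E
python3 fit.py
```

```text
all [0.526  0.0418 3.6742] 210.51418671482273
[[-0.9, 0.3], [0.7, -0.0], [0.1, 0.3], [0.1, -0.2], [0.4, -0.5], [0.4, 0.4], [0.1, 0.2], [0.7, -0.4], [0.1, 0.2], [0.2, 0.1], [0.2, -0.4]]
nest 0.45276472989164696 -0.0013425124532801466
push 0.6164503882517207 0.09513030883452726
capA 0.5252297233130133 0.12681295847340843
capB 0.5999831200588006 -2.1302177911387832e-05
blkA 0.4345923768687663 0.09349822555318937
blkB 0.5269348081429739 -0.0631793905454998
top [0.5261 0.0421 3.6737] 210.48559207951826
[[-1.0, 0.2], [0.5, -0.1], [-0.1, 0.2], [-0.1, -0.3], [0.2, -0.5], [0.3, 0.3], [-0.0, 0.1], [0.9, -0.4], [0.2, 0.2], [0.4, 0.1], [0.3, -0.4]]
nest 0.45287931007288273 -0.0009748858034051636
push 0.6166130947887323 0.0954162327844805
capA 0.5254082530864863 0.12714440402185667
capB 0.6000983412831824 0.00027285194981115785
blkA 0.43475429152895023 0.0938749096775662
blkB 0.5270185181248689 -0.0628487722937841
M cap top [0.4983 0.3048 0.022 ] scene [0.4973 0.3049 0.022 ]
head [ 0.5605 -0.0144  0.275 ]
head [ 0.515  -0.0296  0.275 ]
head [ 0.5993 -0.1296  0.275 ]
head s [ 0.5316 -0.0251  0.275 ]
head s [ 0.5609 -0.0123  0.275 ]
head s [ 0.5724 -0.0108  0.275 ]
head s [ 0.5765 -0.1269  0.275 ]
head s [ 0.5581 -0.1983  0.275 ]
```

View pics/t2.png

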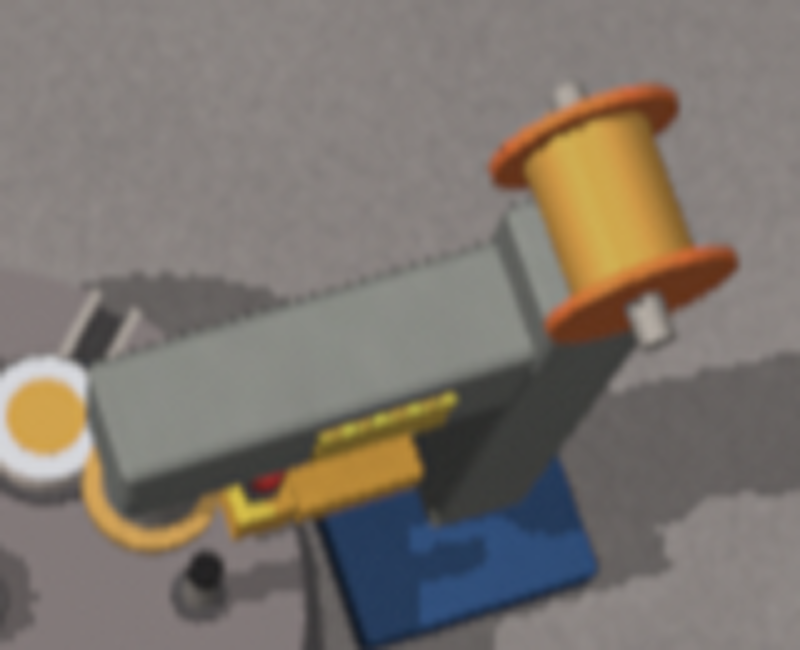

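View pics/t3.png

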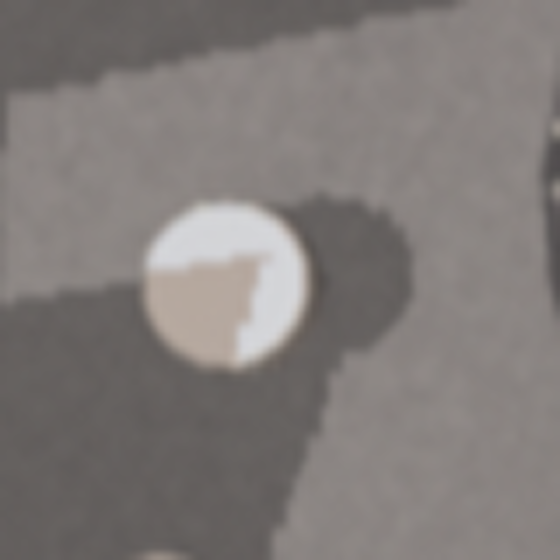

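Readings agree to about 1 mm between the two views: M at (0.498, 0.305), hub (0.526, 0.042), nest about (0.453, −0.001), push pin (0.616, 0.095). Next I'll go above the cap, keeping the jaw direction.

```bash
cat > d.py <<'E'
import sys
from h import *
np.set_printoptions(precision=4,suppress=True)
def delta(x,y,z,jaw=None):
    st=arm.state(); R=np.array(st["orientation"]); d=R.T@(np.array([x,y,z])-st["eef_pos"])
    a=np.degrees(np.arctan2(R[1,0],R[0,0]))
    print("t",round(st["time"],2),"tcp",st["eef_pos"],"jaw",round(a,2),"F",st["wrist_force"],"w",round(st["grip_width"],3)); print("tool delta",d, "rot y" ,None if jaw is None else round(-(jaw-a),2), "tilt",R[2])
if __name__=="__main__": delta(*map(float,sys.argv[1:]))
E
python3 d.py .498 .305 .1
python3 -m inch '[{"claw":-1,"linear":[-0.03,0.012,-0.054],"rotation":[0,0,0]},{"claw":-1,"linear":[-0.05,0.025,-0.09],"rotation":[0,0,0]},{"claw":-1,"linear":[-0.07,0.04,-0.126],"rotation":[0,0,0]},{"claw":-1,"linear":[-0.09,0.05,-0.162],"rotation":[0,0,0]},{"claw":-1,"linear":[-0.11,0.06,-0.198],"rotation":[0,0,0]},{"claw":-1,"linear":[-0.13,0.07,-0.234],"rotation":[0,0,0]},{"claw":-1,"linear":[-0.15,0.08,-0.27],"rotation":[0,0,0]},{"claw":-1,"linear":[-0.17,0.09,-0.306],"rotation":[0,0,0]}]' 40
python3 d.py .498 .305 .06
```

```text
t 3.0 tcp [0.1839 0.6235 0.2314] jaw 73.57 F [ 0.1371  0.2584 -0.0425] w 0.995
tool delta [-0.2167  0.1313 -0.3914] rot y None tilt [ 0.0002 -1.     -0.    ]
time: 3.67
eef_pos: [0.4111, 0.3921, 0.1479]
orientation: [[0.283, 0.0, -0.959], [0.959, 0.001, 0.283], [0.001, -1.0, -0.0]]
wrist_force: [-0.6, 1.3, 0.1]
grip_width: 0.998
t 3.67 tcp [0.4111 0.3921 0.1479] jaw 73.59 F [-0.5553  1.2774  0.1214] w 0.998
tool delta [-0.059   0.0879 -0.1079] rot y None tilt [ 0.0008 -1.     -0.0003]
```

```bash

python3 -m inch '[{"claw":-1,"linear":[-0.015,0.02,-0.03],"rotation":[0,0,0]},{"claw":-1,"linear":[-0.03,0.04,-0.056],"rotation":[0,0,0]},{"claw":-1,"linear":[-0.042,0.058,-0.078],"rotation":[0,0,0]},{"claw":-1,"linear":[-0.0467,0.07,-0.0854],"rotation":[0,0,0]},{"claw":-1,"linear":[-0.0467,0.081,-0.0854],"rotation":[0,0,0]},{"claw":-1,"linear":[-0.0467,0.081,-0.0854],"rotation":[0,0,0]}]'
python3 d.py .498 .305 .005
python3 - <<'E'
from h import *
for n in ("scene","top"):
    p=arm.capture(n); x,y=(380,130) if n=="scene" else (120,170)
    cv2.imwrite("pics/%s_g.png"%n,cv2.resize(p["pixels"][y:y+110,x:x+110,::-1],None,fx=5,fy=5,interpolation=cv2.INTER_CUBIC))
E
python3 -c "
import cv2,numpy as np
cv2.imwrite('pics/g1.png',cv2.resize(np.hstack([cv2.imread('pics/scene_g.png'),cv2.imread('pics/top_g.png')]),(800,400)))"
```

```text
time: 4.17
eef_pos: [0.4768, 0.3245, 0.0649]
orientation: [[0.283, -0.004, -0.959], [0.959, -0.002, 0.283], [-0.003, -1.0, 0.003]]
wrist_force: [-0.4, 0.2, -0.1]
grip_width: 0.997
t 4.17 tcp [0.4768 0.3245 0.0649] jaw 73.57 F [-0.4031  0.2253 -0.1278] w 0.997
tool delta [-0.0125  0.0598 -0.026 ] rot y None tilt [-0.0026 -1.      0.0032]
```

View pics/g1.png

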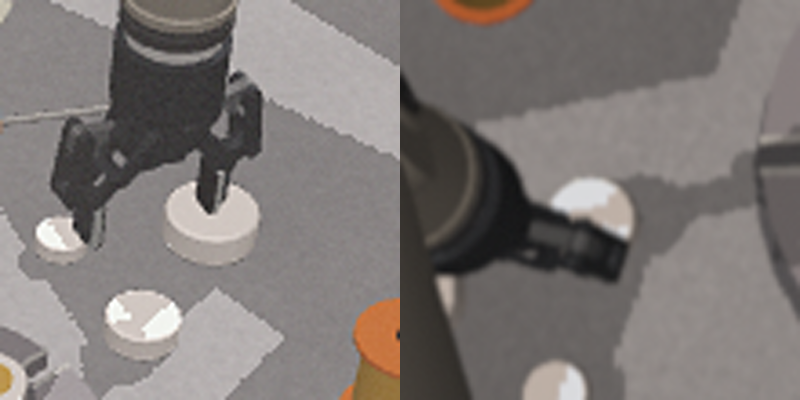

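The gripper is still short of the cap, which is at lower left of the gripper in the scene crop (143,325). I'll settle and re-read.

```bash
python3 d.py .498 .305 .06
```

```text
t 4.27 tcp [0.4772 0.3269 0.067 ] jaw 73.75 F [0.6877 0.2722 0.4957] w 0.999
tool delta [-0.0152  0.007  -0.0261] rot y None tilt [ 0.0009 -1.      0.0013]
```

```bash

python3 -m inch '[{"claw":-1,"linear":[-0.0152,0.007,-0.0261],"rotation":[0,0,0]},{"claw":-1,"linear":[-0.0152,0.007,-0.0261],"rotation":[0,0,0]},{"claw":-1,"linear":[-0.0152,0.007,-0.0261],"rotation":[0,0,0]},{"claw":-1,"linear":[-0.0152,0.007,-0.0261],"rotation":[0,0,0]}]'
python3 d.py .498 .305 .005
python3 - <<'E'
from h import *
for n in ("scene","top"):
    p=arm.capture(n); x,y=(380,130) if n=="scene" else (120,170)
    cv2.imwrite("pics/%s_g.png"%n,cv2.resize(p["pixels"][y:y+110,x:x+110,::-1],None,fx=5,fy=5,interpolation=cv2.INTER_CUBIC))
E
python3 -c "
import cv2,numpy as np
cv2.imwrite('pics/g2.png',cv2.resize(np.hstack([cv2.imread('pics/scene_g.png'),cv2.imread('pics/top_g.png')]),(800,400)))"; python3 d.py .498 .305 .005
```

```text
time: 4.6
eef_pos: [0.499, 0.3045, 0.0609]
orientation: [[0.281, 0.001, -0.96], [0.96, 0.002, 0.281], [0.002, -1.0, -0.0]]
wrist_force: [-0.2, 0.2, -0.0]
grip_width: 0.998
t 4.6 tcp [0.499  0.3045 0.0609] jaw 73.67 F [-0.2243  0.1969 -0.0245] w 0.998
tool delta [0.0001 0.0559 0.0011] rot y None tilt [ 0.002  -1.     -0.0002]
t 4.7 tcp [0.4987 0.3046 0.0607] jaw 73.71 F [ 0.0594 -0.3714 -0.123 ] w 0.998
tool delta [0.0001 0.0557 0.0007] rot y None tilt [ 0.0017 -1.      0.0001]
```

View pics/g2.png

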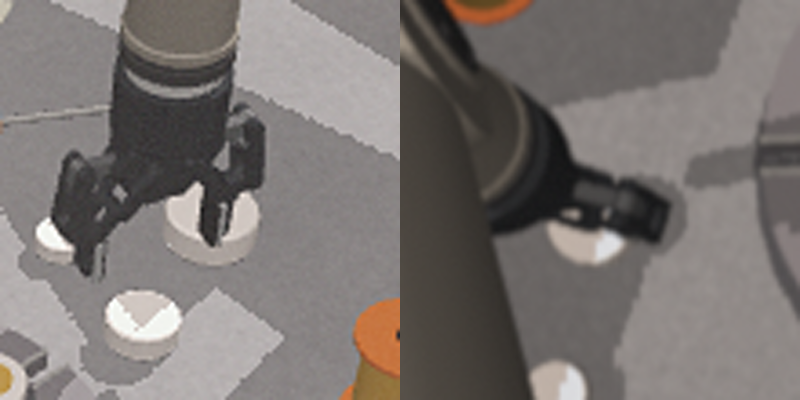

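The gripper is at the computed spot above M, with the fingers straddling it allowing for parallax. Descending and gripping.

```bash

python3 -m inch '[{"claw":-1,"linear":[0,0.02,0.0005],"rotation":[0,0,0]},{"claw":-1,"linear":[0,0.04,0.0005],"rotation":[0,0,0]},{"claw":-1,"linear":[0,0.05,0.0005],"rotation":[0,0,0]},{"claw":-1,"linear":[0,0.0555,0.0005],"rotation":[0,0,0]},{"claw":-1,"linear":[0,0.0555,0.0005],"rotation":[0,0,0]},{"claw":-1,"linear":[0,0.0555,0.0005],"rotation":[0,0,0]}]'
python3 d.py .498 .305 .005
```

```text
time: 5.2
eef_pos: [0.4991, 0.3032, 0.0049]
orientation: [[0.282, 0.0, -0.959], [0.959, 0.0, 0.282], [0.001, -1.0, -0.0]]
wrist_force: [0.8, -0.4, -0.4]
grip_width: 1.002
t 5.2 tcp [0.4991 0.3032 0.0049] jaw 73.6 F [ 0.7575 -0.3558 -0.3665] w 1.002
tool delta [ 0.0014 -0.0001  0.0016] rot y None tilt [ 0.0005 -1.     -0.0002]
```

```bash

python3 -m inch '[{"claw":0,"linear":[0.001,0,0.001],"rotation":[0,0,0]},{"claw":0.3,"linear":[0.001,0,0.001],"rotation":[0,0,0]},{"claw":0.6,"linear":[0.001,0,0.001],"rotation":[0,0,0]},{"claw":0.6,"linear":[0.001,0,0.001],"rotation":[0,0,0]},{"claw":0.6,"linear":[0.001,0,0.001],"rotation":[0,0,0]},{"claw":0.6,"linear":[0.001,0,0.001],"rotation":[0,0,0]},{"claw":0.6,"linear":[0.001,0,0.001],"rotation":[0,0,0]}]' 40
python3 d.py .498 .305 .005
python3 - <<'E'
from h import *
p=arm.capture("scene"); x,y=380,150
cv2.imwrite("pics/g3.png",cv2.resize(p["pixels"][y:y+90,x:x+100,::-1],None,fx=6,fy=6,interpolation=cv2.INTER_CUBIC))
E
```

```text
time: 5.78
eef_pos: [0.499, 0.3047, 0.0059]
orientation: [[0.283, 0.001, -0.959], [0.959, 0.002, 0.283], [0.002, -1.0, -0.001]]
wrist_force: [-0.9, -0.1, 6.3]
grip_width: 0.611
t 5.78 tcp [0.499  0.3047 0.0059] jaw 73.57 F [-0.9281 -0.0841  6.3124] w 0.611
tool delta [0.     0.0009 0.001 ] rot y None tilt [ 0.0019 -1.     -0.0009]
```

View pics/g3.png

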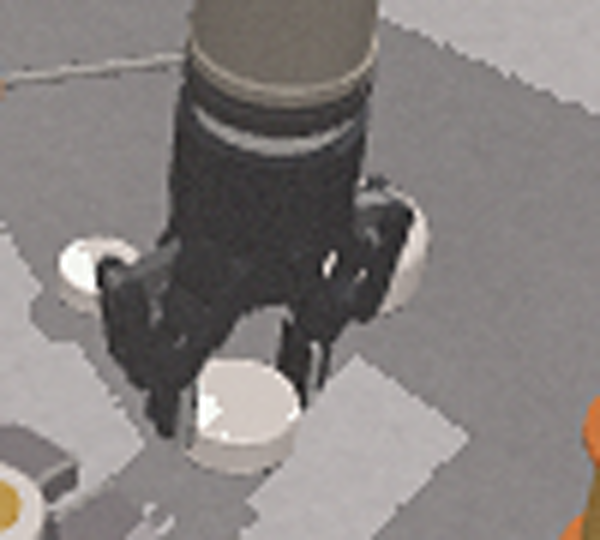

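Cap M is gripped (opening 0.61, about 52 mm). Lifting.

```bash

python3 -m inch '[{"claw":0.6,"linear":[0.0,-0.02,0.0],"rotation":[0,0,0]},{"claw":0.6,"linear":[0.0,-0.05,0.0],"rotation":[0,0,0]},{"claw":0.6,"linear":[0.0,-0.08,0.0],"rotation":[0,0,0]},{"claw":0.6,"linear":[0.0,-0.11,0.0],"rotation":[0,0,0]},{"claw":0.6,"linear":[-0.01,-0.14,0.0],"rotation":[0,0,0]},{"claw":0.6,"linear":[-0.03,-0.15,-0.004],"rotation":[0,0,0]},{"claw":0.6,"linear":[-0.06,-0.15,-0.008],"rotation":[0,0,0]},{"claw":0.6,"linear":[-0.08,-0.15,-0.011],"rotation":[0,0,0]}]'
python3 d.py .453 -.001 .15
python3 - <<'E'
from h import *
for n in ("scene","top"):
    p=arm.capture(n); save(p,n+"_l.png"); x,y=(340,110) if n=="scene" else (150,150)
    cv2.imwrite("pics/%s_g.png"%n,cv2.resize(p["pixels"][y:y+110,x:x+110,::-1],None,fx=5,fy=5,interpolation=cv2.INTER_CUBIC))
E
python3 -c "
import cv2,numpy as np
cv2.imwrite('pics/g4.png',cv2.resize(np.hstack([cv2.imread('pics/scene_g.png'),cv2.imread('pics/top_g.png')]),(800,400)))"; python3 d.py .453 -.001 .15
```

```text
time: 6.5
eef_pos: [0.4866, 0.222, 0.1559]
orientation: [[0.284, 0.002, -0.959], [0.959, 0.0, 0.284], [0.001, -1.0, -0.002]]
wrist_force: [0.2, -0.1, -1.6]
grip_width: 0.611
t 6.5 tcp [0.4866 0.222  0.1559] jaw 73.52 F [ 0.2161 -0.0548 -1.5671] w 0.611
tool delta [-0.2234  0.0058 -0.0311] rot y None tilt [ 0.001  -1.     -0.0019]
t 6.6 tcp [0.4862 0.2193 0.155 ] jaw 73.22 F [ 0.1546  0.3252 -1.0358] w 0.605
tool delta [-0.2205  0.0053 -0.0318] rot y None tilt [-0.0017 -1.     -0.0004]
```

View pics/g4.png

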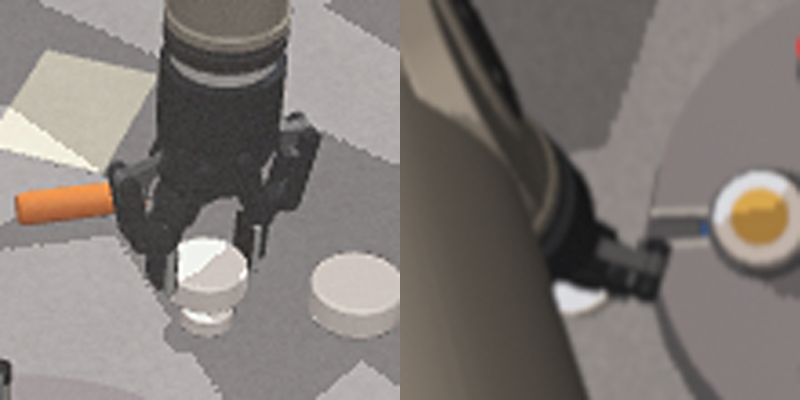

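```bash
python3 - <<'E'
from h import *
np.set_printoptions(precision=4,suppress=True)
p=arm.capture("scene"); st=arm.state(); T=np.array(st["eef_pos"])
print(T, "expected top centre px",proj(p,T+[0,0,.017]), "centre",proj(p,T+[0,0,.006]))
for r in arm.spot_point(p,"cap_center")[:5]: print(r["centre"],r["confidence"], onz(p,r["centre"],T[2]+.006))
x,y=370,150
im=cv2.resize(p["pixels"][y:y+60,x:x+60,::-1],None,fx=10,fy=10,interpolation=cv2.INTER_CUBIC)
for off,c in ((.017,(0,0,255)),(-.005,(255,0,0))):
  C=np.array([proj(p,T+[.027*np.cos(a),.027*np.sin(a),off]) for a in np.linspace(0,6.28,60)])
  cv2.polylines(im,[((C-[x,y]+.5)*10-.5).astype(int)],True,c,1)
cv2.imwrite("pics/g5.png",im)
E
```

```text
[0.4863 0.2221 0.155 ] expected top centre px [396.3209 181.692 ] centre [395.9974 185.2881]
[391.8, 183.1] 0.77 [0.4743 0.22   0.161 ]
[435.2, 189.1] 0.62 [0.5547 0.2824 0.161 ]
[397.3, 199.4] 0.45 [0.5241 0.1902 0.161 ]
```

View pics/g5.png

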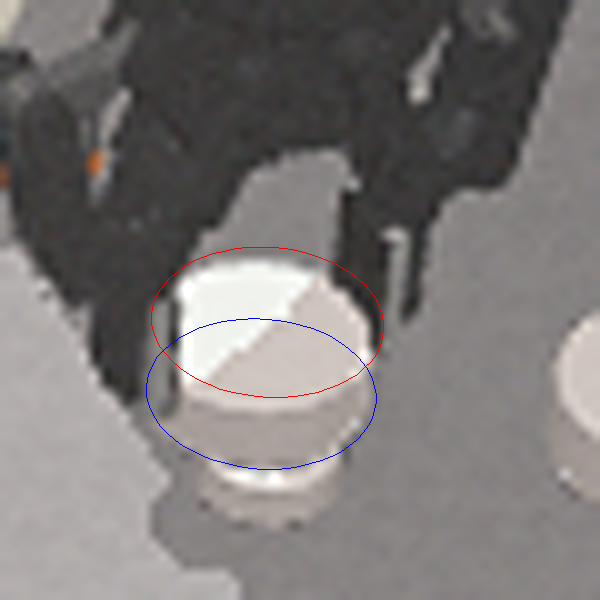

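```bash
cat > cap.py <<'E'
from h import *
np.set_printoptions(precision=4,suppress=True)
P=[];A=[]
for i in range(8):
    p=arm.capture("scene"); st=arm.state(); P.append(st["eef_pos"]); A.append(p["pixels"].astype(float))
P=np.array(P); print(P.mean(0),P.std(0)); T=P.mean(0); img=np.mean(A,0).astype(np.uint8)
np.save("avg.npy",img)
c=proj(p,T); x,y=int(c[0])-28,int(c[1])-38
def draw(dx,dy,n):
  im=cv2.resize(img[y:y+60,x:x+60,::-1],None,fx=10,fy=10,interpolation=cv2.INTER_CUBIC)
  for off,col in ((.016,(0,0,255)),(-.003,(255,0,0))):
    C=np.array([proj(p,T+[dx+.027*np.cos(a),dy+.027*np.sin(a),off]) for a in np.linspace(0,6.28,60)])
    cv2.polylines(im,[((C-[x,y]+.5)*10-.5).astype(int)],True,col,1)
  return im
cv2.imwrite("pics/g6.png",cv2.resize(np.hstack([draw(0,0,0),draw(.001,-.0035,0)]),(800,400)))
E
python3 cap.py
```

```text
[0.4862 0.2252 0.1544] [0.     0.0003 0.0001]
```

View pics/g6.png

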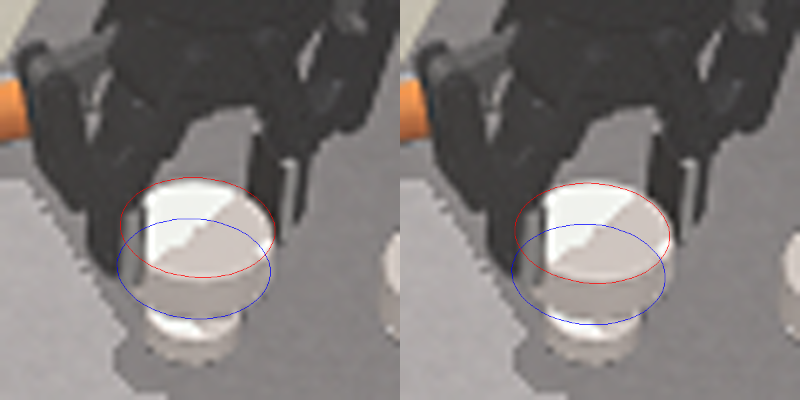

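TCP readings settle to 0.3 mm and the cap overlays at the TCP to about 1 mm. Now I'll refine the nest ring from the clean first top picture.

```bash
cat > ring.py <<'E'
from h import *
np.set_printoptions(precision=4,suppress=True)
p=arm.capture("top"); im=cv2.imread("pics/top0.png")
x,y=285,215
k=10
def draw(nx,ny):
  o=cv2.resize(im[y:y+60,x:x+60],None,fx=k,fy=k,interpolation=cv2.INTER_CUBIC)
  o=cv2.convertScaleAbs(o,alpha=1.8,beta=-60)
  for z,r,col in ((.075,.0325,(0,0,255)),(.075,.0285,(0,255,255)),(.070,.0285,(255,0,0))):
    C=np.array([proj(p,[nx+r*np.cos(a),ny+r*np.sin(a),z]) for a in np.linspace(0,6.28,60)])
    cv2.polylines(o,[((C-[x,y]+.5)*k-.5).astype(int)],True,col,1)
  return o
cv2.imwrite("pics/r1.png",cv2.resize(np.hstack([draw(.4528,-.0012)[::,::],draw(.4528,-.0032)]),(800,400)))
E
python3 ring.py
```

```text
(no output)
```

View pics/r1.png

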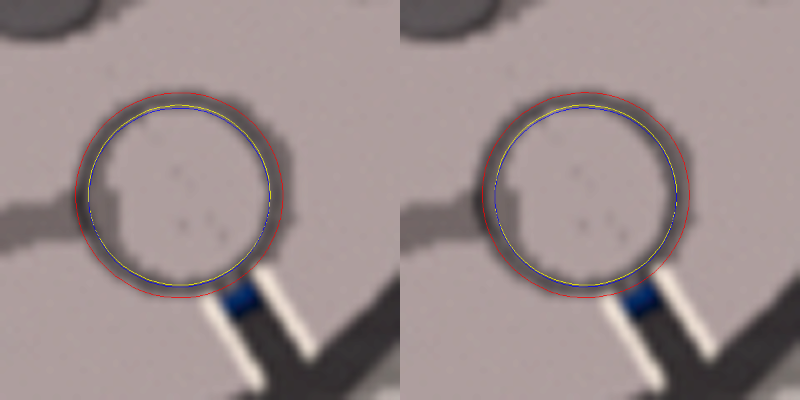

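```bash
python3 d.py .4526 -.001 .15
python3 -m inch '[{"claw":0.6,"linear":[-0.015,0,-0.002],"rotation":[0,0,0]},{"claw":0.6,"linear":[-0.045,0,-0.006],"rotation":[0,0,0]},{"claw":0.6,"linear":[-0.08,0,-0.011],"rotation":[0,0,0]},{"claw":0.6,"linear":[-0.115,0,-0.016],"rotation":[0,0,0]},{"claw":0.6,"linear":[-0.15,0,-0.021],"rotation":[0,0,0]},{"claw":0.6,"linear":[-0.18,0,-0.025],"rotation":[0,0,0]},{"claw":0.6,"linear":[-0.205,0,-0.029],"rotation":[0,0,0]},{"claw":0.6,"linear":[-0.2264,0,-0.0318],"rotation":[0,0,0]}]'
python3 -m inch '[{"claw":0.6,"linear":[0,0,0],"rotation":[0,0,0]},{"claw":0.6,"linear":[0,0,0],"rotation":[0,0,0]},{"claw":0.6,"linear":[0,0,0],"rotation":[0,0,0]},{"claw":0.6,"linear":[0,0,0],"rotation":[0,0,0]},{"claw":0.6,"linear":[0,0,0],"rotation":[0,0,0]}]'
python3 d.py .4526 -.001 .09
python3 - <<'E'
from h import *
p=arm.capture("scene");q=arm.capture("top")
cv2.imwrite("pics/g7.png",cv2.resize(np.hstack([p["pixels"][100:340,200:440,::-1],q["pixels"][120:360,190:430,::-1]]),(800,400),interpolation=cv2.INTER_CUBIC))
E
python3 d.py .4526 -.001 .09
```

```text
t 7.15 tcp [0.4862 0.2245 0.1544] jaw 73.61 F [-0.3238 -0.2085 -0.0563] w 0.609
tool delta [-0.2258  0.0044 -0.0314] rot y None tilt [-0.0001 -1.      0.0001]
time: 7.82
eef_pos: [0.4514, -0.0054, 0.1545]
orientation: [[0.286, -0.0, -0.958], [0.958, -0.0, 0.286], [-0.0, -1.0, 0.0]]
wrist_force: [0.1, -0.3, -0.6]
grip_width: 0.606
time: 8.23
eef_pos: [0.4528, -0.0011, 0.1545]
orientation: [[0.281, 0.0, -0.96], [0.96, 0.0, 0.281], [0.0, -1.0, 0.0]]
wrist_force: [0.1, -0.1, -0.7]
grip_width: 0.608
t 8.23 tcp [ 0.4528 -0.0011  0.1545] jaw 73.68 F [ 0.0939 -0.1126 -0.7106] w 0.608
tool delta [0.     0.0645 0.0002] rot y None tilt [ 0.0003 -1.      0.0001]
t 8.33 tcp [ 0.4528 -0.0012  0.1544] jaw 73.67 F [-0.5017  0.6241 -0.9591] w 0.604
tool delta [0.0002 0.0644 0.0002] rot y None tilt [ 0.0001 -1.      0.0001]
```

View pics/g7.png

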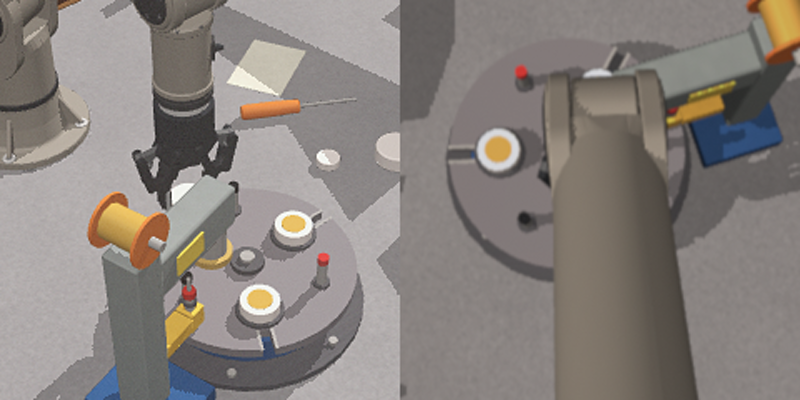

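Cap is held above the nest; clear of the head. Descending slowly.

```bash

python3 -m inch '[{"claw":0.6,"linear":[0,0.01,0],"rotation":[0,0,0]},{"claw":0.6,"linear":[0,0.022,0],"rotation":[0,0,0]},{"claw":0.6,"linear":[0,0.034,0],"rotation":[0,0,0]},{"claw":0.6,"linear":[0,0.046,0],"rotation":[0,0,0]},{"claw":0.6,"linear":[0,0.056,0],"rotation":[0,0,0]},{"claw":0.6,"linear":[0,0.064,0],"rotation":[0,0,0]},{"claw":0.6,"linear":[0,0.064,0],"rotation":[0,0,0]},{"claw":0.6,"linear":[0,0.064,0],"rotation":[0,0,0]}]'
python3 -m inch '[{"claw":0.6,"linear":[0,0,0],"rotation":[0,0,0]},{"claw":0.6,"linear":[0,0,0],"rotation":[0,0,0]},{"claw":0.6,"linear":[0,0,0],"rotation":[0,0,0]}]'
python3 d.py .4528 -.0012 .083
python3 - <<'E'
from h import *
p=arm.capture("scene")
cv2.imwrite("pics/g8.png",cv2.resize(p["pixels"][130:270,230:400,::-1],None,fx=4.5,fy=4.2,interpolation=cv2.INTER_CUBIC))
E
```

```text
time: 9.0
eef_pos: [0.4525, -0.002, 0.09]
orientation: [[0.283, -0.001, -0.959], [0.959, -0.0, 0.283], [-0.0, -1.0, 0.001]]
wrist_force: [0.7, 0.1, 0.3]
grip_width: 0.606
time: 9.25
eef_pos: [0.4533, -0.002, 0.0911]
orientation: [[0.283, 0.001, -0.959], [0.959, 0.0, 0.283], [0.001, -1.0, -0.001]]
wrist_force: [0.4, 0.6, -0.4]
grip_width: 0.612
t 9.25 tcp [ 0.4533 -0.002   0.0911] jaw 73.57 F [ 0.4363  0.5643 -0.3928] w 0.612
tool delta [0.0006 0.0081 0.0007] rot y None tilt [ 0.0008 -1.     -0.0013]
```

View pics/g8.png

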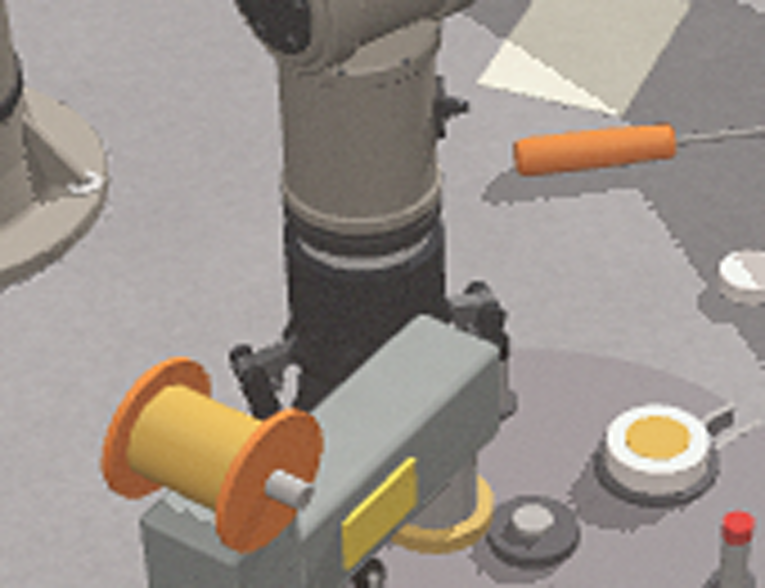

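```bash

python3 -m inch '[{"claw":0.6,"linear":[0,0.003,0],"rotation":[0,0,0]},{"claw":0.6,"linear":[0,0.006,0],"rotation":[0,0,0]},{"claw":0.6,"linear":[0,0.009,0],"rotation":[0,0,0]},{"claw":0.6,"linear":[0,0.01,0],"rotation":[0,0,0]},{"claw":0.6,"linear":[0,0.011,0],"rotation":[0,0,0]},{"claw":0.6,"linear":[0,0.012,0],"rotation":[0,0,0]},{"claw":0.6,"linear":[0,0.012,0],"rotation":[0,0,0]},{"claw":0.6,"linear":[0,0.012,0],"rotation":[0,0,0]}]'
python3 d.py .4528 -.0012 .0755
```

```text
time: 9.97
eef_pos: [0.4527, -0.002, 0.0785]
orientation: [[0.283, -0.0, -0.959], [0.959, 0.0, 0.283], [0.0, -1.0, 0.0]]
wrist_force: [-0.7, 0.5, 0.8]
grip_width: 0.608
t 9.97 tcp [ 0.4527 -0.002   0.0785] jaw 73.57 F [-0.6968  0.4876  0.8035] w 0.608
tool delta [0.0008 0.003  0.0001] rot y None tilt [ 0.0001 -1.      0.    ]
```

```bash

python3 -m inch '[{"claw":0.6,"linear":[0,0.0008,0],"rotation":[0,0,0]},{"claw":0.6,"linear":[0,0.0015,0],"rotation":[0,0,0]},{"claw":0.6,"linear":[0,0.002,0],"rotation":[0,0,0]},{"claw":0.6,"linear":[0,0.0025,0],"rotation":[0,0,0]},{"claw":0.6,"linear":[0,0.0025,0],"rotation":[0,0,0]},{"claw":0.6,"linear":[0,0.0025,0],"rotation":[0,0,0]}]'
python3 d.py .4528 -.0012 .0755
```

```text
time: 10.47
eef_pos: [0.4527, -0.002, 0.076]
orientation: [[0.283, 0.0, -0.959], [0.959, 0.0, 0.283], [0.0, -1.0, -0.0]]
wrist_force: [-0.0, 0.9, 0.6]
grip_width: 0.609
t 10.47 tcp [ 0.4527 -0.002   0.076 ] jaw 73.57 F [-0.0193  0.871   0.6054] w 0.609
tool delta [0.0008 0.0005 0.0002] rot y None tilt [ 0.0001 -1.     -0.    ]
```

```bash

python3 -m inch '[{"claw":0.6,"linear":[0,0.0004,0],"rotation":[0,0,0]},{"claw":0.6,"linear":[0,0.0007,0],"rotation":[0,0,0]},{"claw":0.6,"linear":[0,0.001,0],"rotation":[0,0,0]},{"claw":0.6,"linear":[0,0.001,0],"rotation":[0,0,0]}]'
python3 d.py .4528 -.0012 .0755
```

```text
time: 10.8
eef_pos: [0.4528, -0.002, 0.0758]
orientation: [[0.283, -0.0, -0.959], [0.959, 0.001, 0.283], [0.001, -1.0, 0.0]]
wrist_force: [-2.1, 0.5, 8.2]
grip_width: 0.614
t 10.8 tcp [ 0.4528 -0.002   0.0758] jaw 73.57 F [-2.1128  0.4697  8.1877] w 0.614
tool delta [0.0008 0.0003 0.0002] rot y None tilt [ 0.0005 -1.      0.0003]
```

Contact of 8 N at TCP z 0.0758, which matches the cap lying on the nest floor (grip height was about 5.5 mm). Releasing.

```bash

python3 -m inch '[{"claw":0.1,"linear":[0,-0.0005,0],"rotation":[0,0,0]},{"claw":-0.2,"linear":[0,-0.0005,0],"rotation":[0,0,0]},{"claw":-0.4,"linear":[0,-0.0005,0],"rotation":[0,0,0]},{"claw":-0.6,"linear":[0,-0.0005,0],"rotation":[0,0,0]},{"claw":-0.6,"linear":[0,-0.0005,0],"rotation":[0,0,0]},{"claw":-0.6,"linear":[0,-0.0005,0],"rotation":[0,0,0]}]'
python3 d.py .4528 -.0012 .0755
```

```text
time: 11.3
eef_pos: [0.4526, -0.002, 0.0753]
orientation: [[0.283, -0.0, -0.959], [0.959, 0.0, 0.283], [0.0, -1.0, 0.0]]
wrist_force: [-0.0, 0.4, -0.0]
grip_width: 0.802
t 11.3 tcp [ 0.4526 -0.002   0.0753] jaw 73.57 F [-0.0351  0.3558 -0.0136] w 0.802
tool delta [ 0.0008 -0.0002  0.0001] rot y None tilt [ 0.     -1.      0.0001]
```

Released with no force. Going straight up, then clear of the view to check the fit.

```bash

python3 -m inch '[{"claw":-0.6,"linear":[0,-0.008,0],"rotation":[0,0,0]},{"claw":-0.6,"linear":[0,-0.022,0],"rotation":[0,0,0]},{"claw":-0.6,"linear":[0,-0.045,0],"rotation":[0,0,0]},{"claw":-0.6,"linear":[0,-0.075,0],"rotation":[0,0,0]},{"claw":-0.6,"linear":[0.02,-0.105,0],"rotation":[0,0,0]},{"claw":0,"linear":[0.05,-0.12,0.01],"rotation":[0,0,0]},{"claw":0,"linear":[0.085,-0.12,0.02],"rotation":[0,0,0]},{"claw":0,"linear":[0.12,-0.12,0.03],"rotation":[0,0,0]}]'
python3 -m inch '[{"claw":0,"linear":[0.035,0,0],"rotation":[0,0,0]},{"claw":0,"linear":[0.07,0,0],"rotation":[0,0,0]},{"claw":0,"linear":[0.105,0,0],"rotation":[0,0,0]},{"claw":0,"linear":[0.12,0,0],"rotation":[0,0,0]},{"claw":0,"linear":[0.12,0,0],"rotation":[0,0,0]}]'
cat > look.py <<'E'
import sys
from h import *
from scipy.optimize import least_squares
p=arm.capture("top"); im=p["pixels"][:,:,::-1]; save(p,"full_%s.png"%sys.argv[1])
q=arm.capture("scene"); save(q,"fulls_%s.png"%sys.argv[1])
x,y=210,135
cv2.imwrite("pics/look_%s.png"%sys.argv[1],cv2.resize(np.ascontiguousarray(im[y:y+150,x:x+180]),None,fx=4.4,fy=4,interpolation=cv2.INTER_CUBIC))
E
python3 look.py a; python3 d.py .5 .2 .2
```

```text
time: 11.97
eef_pos: [0.4589, 0.1228, 0.1978]
orientation: [[0.285, 0.004, -0.959], [0.959, 0.002, 0.285], [0.003, -1.0, -0.003]]
wrist_force: [-0.1, 0.2, -0.1]
grip_width: 0.502
time: 12.38
eef_pos: [0.4918, 0.2415, 0.1958]
orientation: [[0.277, 0.001, -0.961], [0.961, 0.002, 0.277], [0.002, -1.0, -0.0]]
wrist_force: [0.1, 0.4, 0.6]
grip_width: 0.499
t 12.48 tcp [0.4916 0.2359 0.1955] jaw 73.59 F [-0.1193 -0.6995  0.172 ] w 0.5
tool delta [-0.0321 -0.0045 -0.0182] rot y None tilt [-0.0015 -1.      0.0001]
```

View pics/look_a.png

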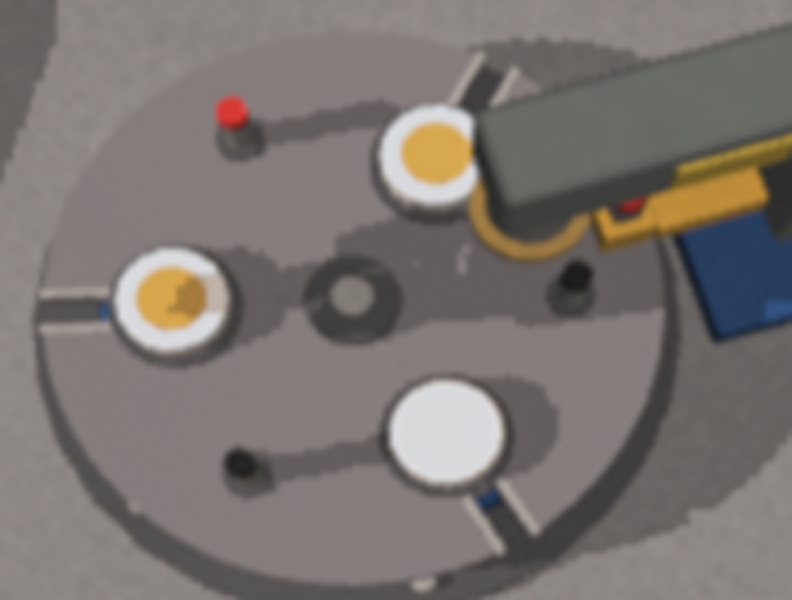

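View pics/fulls_a.png

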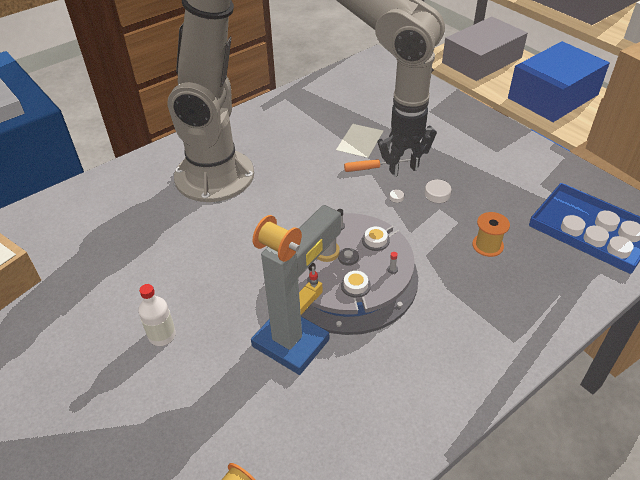

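The cap sits concentric in the nest ring at crop (446,432), like the two fixed caps, and the red pin tip is unmoved at top (262,163). Next I'll close the gripper and go behind the push pin with the jaw axis radial, so that tool +z is the push direction.

```bash
python3 d.py .632 .069 .1955 30.5
python3 -m inch '[{"claw":0.5,"linear":[-0.012,0,-0.018],"rotation":[0,5,0]},{"claw":1,"linear":[-0.03,0,-0.044],"rotation":[0,11,0]},{"claw":1,"linear":[-0.048,0,-0.072],"rotation":[0,18,0]},{"claw":1,"linear":[-0.066,0,-0.098],"rotation":[0,25,0]},{"claw":1,"linear":[-0.084,0,-0.125],"rotation":[0,31,0]},{"claw":1,"linear":[-0.1,0,-0.149],"rotation":[0,37,0]},{"claw":1,"linear":[-0.113,0,-0.168],"rotation":[0,41,0]},{"claw":1,"linear":[-0.1224,0,-0.1824],"rotation":[0,43,0]}]'
python3 -m inch '[{"claw":1,"linear":[0,0,0],"rotation":[0,0,0]},{"claw":1,"linear":[0,0,0],"rotation":[0,0,0]},{"claw":1,"linear":[0,0,0],"rotation":[0,0,0]},{"claw":1,"linear":[0,0,0],"rotation":[0,0,0]}]'
python3 look.py b; python3 d.py .632 .069 .12 30.5
```

```text
t 12.48 tcp [0.4916 0.2359 0.1955] jaw 73.59 F [-0.1193 -0.6995  0.172 ] w 0.5
tool delta [-0.1205  0.0001 -0.1818] rot y 43.09 tilt [-0.0015 -1.      0.0001]
time: 13.15
eef_pos: [0.6324, 0.0621, 0.196]
orientation: [[0.865, 0.0, -0.501], [0.501, -0.002, 0.865], [-0.001, -1.0, -0.002]]
wrist_force: [-1.5, 0.3, 0.4]
grip_width: -0.003
time: 13.48
eef_pos: [0.6312, 0.0693, 0.1955]
orientation: [[0.86, -0.001, -0.511], [0.511, 0.001, 0.86], [-0.0, -1.0, 0.002]]
wrist_force: [0.1, 0.5, -0.4]
grip_width: 0.0
t 13.58 tcp [0.6315 0.0692 0.1955] jaw 30.72 F [ 0.1649  0.4566 -0.2033] w 0.002
tool delta [ 0.0004  0.0755 -0.0005] rot y 0.22 tilt [ 0.0001 -1.      0.0011]
```

View pics/fulls_b.png

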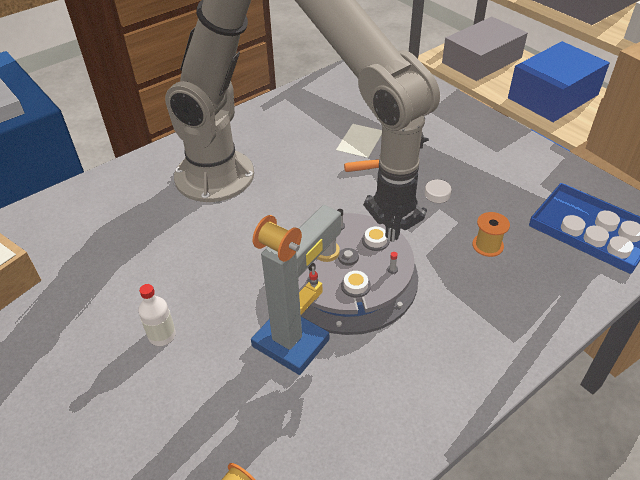

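Gripper is closed, clear of the head, and above a spot short of the red pin (393,262). Descending behind the pin.

```bash

python3 -m inch '[{"claw":1,"linear":[0,0.015,0],"rotation":[0,0,0]},{"claw":1,"linear":[0,0.035,0],"rotation":[0,0,0]},{"claw":1,"linear":[0,0.055,0],"rotation":[0,0,0]},{"claw":1,"linear":[0,0.075,0],"rotation":[0,0,0]},{"claw":1,"linear":[0,0.09,0],"rotation":[0,0,0]},{"claw":1,"linear":[0,0.1,0],"rotation":[0,0,0]},{"claw":1,"linear":[0,0.1035,0],"rotation":[0,0,0]},{"claw":1,"linear":[0,0.1035,0],"rotation":[0,0,0]}]'
python3 -m inch '[{"claw":1,"linear":[0,0,0],"rotation":[0,0,0]},{"claw":1,"linear":[0,0,0],"rotation":[0,0,0]}]'
python3 look.py c; python3 d.py .632 .069 .09 30.5
python3 - <<'E'
import cv2
a=cv2.imread("pics/fulls_c.png")[180:330,290:440]; cv2.imwrite("pics/c1.png",cv2.resize(a,None,fx=4,fy=4,interpolation=2))
E
```

```text
time: 14.25
eef_pos: [0.6315, 0.0682, 0.0914]
orientation: [[0.861, -0.001, -0.509], [0.509, 0.0, 0.861], [-0.001, -1.0, 0.001]]
wrist_force: [0.9, -0.7, 0.0]
grip_width: -0.004
time: 14.42
eef_pos: [0.6331, 0.0678, 0.0933]
orientation: [[0.861, 0.002, -0.509], [0.509, 0.001, 0.861], [0.002, -1.0, -0.001]]
wrist_force: [-0.1, 0.3, 0.1]
grip_width: 0.001
t 14.52 tcp [0.6329 0.0678 0.0932] jaw 30.58 F [ 0.9428 -0.227   0.8158] w 0.0
tool delta [-0.0002  0.0032  0.0015] rot y 0.08 tilt [ 0.002  -1.     -0.0006]
```

View pics/c1.png

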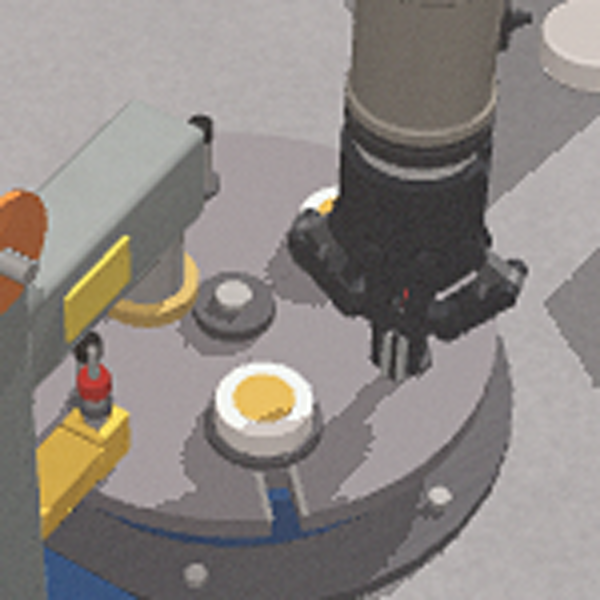

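The pin is now hidden behind the shut fingers, on the far side, as intended. Approaching until contact.

```bash

python3 -m inch '[{"claw":1,"linear":[0,0,0.002],"rotation":[0,0,0]},{"claw":1,"linear":[0,0,0.004],"rotation":[0,0,0]},{"claw":1,"linear":[0,0,0.006],"rotation":[0,0,0]},{"claw":1,"linear":[0,0,0.0075],"rotation":[0,0,0]},{"claw":1,"linear":[0,0,0.009],"rotation":[0,0,0]},{"claw":1,"linear":[0,0,0.0105],"rotation":[0,0,0]},{"claw":1,"linear":[0,0,0.012],"rotation":[0,0,0]},{"claw":1,"linear":[0,0,0.0135],"rotation":[0,0,0]}]'
python3 d.py .6165 .0952 .09 30.5
```

```text
time: 15.18
eef_pos: [0.6257, 0.0786, 0.0921]
orientation: [[0.861, 0.001, -0.508], [0.508, -0.001, 0.861], [0.001, -1.0, -0.002]]
wrist_force: [2.2, -2.5, -2.2]
grip_width: -0.001
t 15.18 tcp [0.6257 0.0786 0.0921] jaw 30.56 F [ 2.2394 -2.5391 -2.1937] w -0.001
tool delta [0.0005 0.002  0.019 ] rot y 0.06 tilt [ 0.0006 -1.     -0.0016]
```

Contact (3.3 N) at 19 mm centre to centre, as expected. Working out the arc rows in the tool frame and the expected index angle.

```bash
python3 - <<'E'
from h import *
np.set_printoptions(precision=4,suppress=True)
for step in (1.75,0.5,):
  for k in range(1,9):
    a=np.radians(step*k); print(step*k, round(.105*np.cos(a)+.0187*np.sin(a)-.105,4), round(.105*np.sin(a)-.0187*np.cos(a)+.0187,4))
p=arm.capture("top")
for x,y in ((630,205),(608,230),(765,180)):
  w=onz(p,((x+.5)/4.4-.5+210,(y+.5)/4-.5+135),.10); print(w,np.degrees(np.arctan2(w[1]-.042,w[0]-.526)),np.hypot(w[1]-.042,w[0]-.526))
E
python3 d.py .6165 .0952 .09 30.5
```

```text
1.75 0.0005 0.0032
3.5 0.0009 0.0064
5.25 0.0013 0.0097
7.0 0.0015 0.0129
8.75 0.0016 0.0162
10.5 0.0016 0.0194
12.25 0.0016 0.0227
14.0 0.0014 0.026
0.5 0.0002 0.0009
1.0 0.0003 0.0018
1.5 0.0005 0.0028
2.0 0.0006 0.0037
2.5 0.0007 0.0046
3.0 0.0008 0.0055
3.5 0.0009 0.0064
4.0 0.001 0.0074
[ 0.5684 -0.0901  0.1   ] -72.18966463713511 0.1387170123632585
[ 0.5554 -0.0792  0.1   ] -76.3768862975041 0.12468483928558045
[ 0.5802 -0.1545  0.1   ] -74.58477004829598 0.20379952000198084
t 15.23 tcp [0.6256 0.0788 0.092 ] jaw 30.56 F [ 0.7897 -1.0644 -1.4033] w -0.002
tool delta [0.0005 0.002  0.0188] rot y 0.06 tilt [ 0.0005 -1.     -0.0014]
```

```bash

python3 -m inch '[{"claw":1,"linear":[0.0002,0,0.0012],"rotation":[0,-0.6,0]},{"claw":1,"linear":[0.0004,0,0.0032],"rotation":[0,-1.75,0]},{"claw":1,"linear":[0.0008,0,0.0055],"rotation":[0,-3,0]},{"claw":1,"linear":[0.0012,0,0.0083],"rotation":[0,-4.5,0]},{"claw":1,"linear":[0.0014,0,0.011],"rotation":[0,-6,0]},{"claw":1,"linear":[0.0016,0,0.0138],"rotation":[0,-7.5,0]},{"claw":1,"linear":[0.0016,0,0.0167],"rotation":[0,-9,0]},{"claw":1,"linear":[0.0016,0,0.0194],"rotation":[0,-10.5,0]}]'
python3 look.py e; python3 d.py .6165 .0952 .09 30.5
python3 - <<'E'
import cv2
a=cv2.imread("pics/fulls_e.png")[180:330,290:440]; cv2.imwrite("pics/e1.png",cv2.resize(a,None,fx=4,fy=4,interpolation=2))
E
```

```text
time: 15.9
eef_pos: [0.6164, 0.0969, 0.092]
orientation: [[0.752, -0.0, -0.659], [0.659, -0.0, 0.752], [-0.0, -1.0, 0.0]]
wrist_force: [1.9, -4.1, -0.7]
grip_width: -0.002
t 16.0 tcp [0.6157 0.0978 0.092 ] jaw 41.18 F [-0.0628 -2.2584 -0.4452] w -0.001
tool delta [-0.0012  0.002  -0.0025] rot y 10.68 tilt [-0.0008 -1.      0.0021]
```

View pics/e1.png

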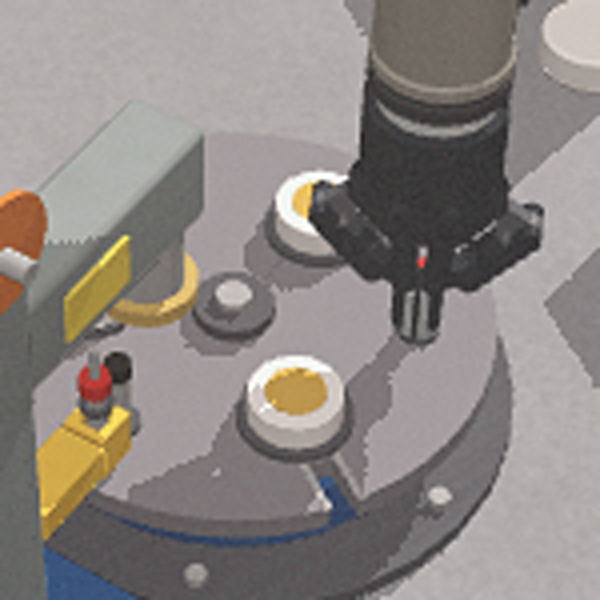

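The table turned about 10° with a push of 2 to 4 N; the red pin is pressed behind the fingers (crop 420,260). Carrying on.

```bash

python3 -m inch '[{"claw":1,"linear":[0.0003,0,0.0022],"rotation":[0,-1.2,0]},{"claw":1,"linear":[0.0008,0,0.0055],"rotation":[0,-3,0]},{"claw":1,"linear":[0.0012,0,0.0087],"rotation":[0,-4.75,0]},{"claw":1,"linear":[0.0014,0,0.0119],"rotation":[0,-6.5,0]},{"claw":1,"linear":[0.0016,0,0.0152],"rotation":[0,-8.25,0]},{"claw":1,"linear":[0.0016,0,0.0185],"rotation":[0,-10,0]},{"claw":1,"linear":[0.0016,0,0.0218],"rotation":[0,-11.75,0]},{"claw":1,"linear":[0.0014,0,0.025],"rotation":[0,-13.5,0]}]'
python3 -m inch '[{"claw":1,"linear":[0.0005,0,0.0032],"rotation":[0,-1.75,0]},{"claw":1,"linear":[0.0009,0,0.0064],"rotation":[0,-3.5,0]},{"claw":1,"linear":[0.0013,0,0.0097],"rotation":[0,-5.25,0]},{"claw":1,"linear":[0.0015,0,0.0129],"rotation":[0,-7,0]},{"claw":1,"linear":[0.0016,0,0.0162],"rotation":[0,-8.75,0]},{"claw":1,"linear":[0.0016,0,0.0194],"rotation":[0,-10.5,0]},{"claw":1,"linear":[0.0016,0,0.0227],"rotation":[0,-12.25,0]},{"claw":1,"linear":[0.0014,0,0.026],"rotation":[0,-14,0]}]'
python3 - <<'E'
from h import *
import numpy as np
st=arm.state();R=st["orientation"];d=st["eef_pos"]-np.array([.526,.042,0])
print(np.degrees(np.arctan2(R[1,0],R[0,0])),(d@R)[[0,2]],st["wrist_force"]@R)
E
```

```text
time: 16.67
eef_pos: [0.601, 0.116, 0.092]
orientation: [[0.577, -0.0, -0.816], [0.816, -0.001, 0.577], [-0.001, -1.0, -0.0]]
wrist_force: [1.5, -5.1, -0.4]
grip_width: 0.001
time: 17.33
eef_pos: [0.5812, 0.1327, 0.0922]
orientation: [[0.363, 0.001, -0.932], [0.932, -0.0, 0.363], [0.0, -1.0, -0.001]]
wrist_force: [3.5, -3.4, -1.6]
grip_width: -0.002
68.74563192523429 [ 0.10451381 -0.018671  ] [-1.86316913  1.56720511 -4.476891  ]
```

```bash

python3 -m inch '[{"claw":1,"linear":[0.0005,0,0.0032],"rotation":[0,-1.75,0]},{"claw":1,"linear":[0.0009,0,0.0064],"rotation":[0,-3.5,0]},{"claw":1,"linear":[0.0013,0,0.0097],"rotation":[0,-5.25,0]},{"claw":1,"linear":[0.0015,0,0.0129],"rotation":[0,-7,0]},{"claw":1,"linear":[0.0016,0,0.0162],"rotation":[0,-8.75,0]},{"claw":1,"linear":[0.0016,0,0.0194],"rotation":[0,-10.5,0]},{"claw":1,"linear":[0.0016,0,0.0227],"rotation":[0,-12.25,0]},{"claw":1,"linear":[0.0014,0,0.026],"rotation":[0,-14,0]}]'
cat > w.py <<'E'
from h import *
st=arm.state();R=st["orientation"];d=st["eef_pos"]-np.array([.526,.042,0])
print("jaw",np.degrees(np.arctan2(R[1,0],R[0,0])).round(2),"rt",(d@R)[[0,2]].round(4),"F tool",(st["wrist_force"]@R).round(2),"t",st["time"])
E
python3 w.py; python3 look.py f
python3 - <<'E'
import cv2
a=cv2.imread("pics/fulls_f.png")[180:330,290:440]; cv2.imwrite("pics/f1.png",cv2.resize(a,None,fx=4,fy=4,interpolation=2))
E
```

```text
time: 18.0
eef_pos: [0.5583, 0.144, 0.0926]
orientation: [[0.126, 0.003, -0.992], [0.992, 0.001, 0.126], [0.001, -1.0, -0.002]]
wrist_force: [3.6, -3.2, -0.4]
grip_width: -0.001
jaw 82.76 rt [ 0.1053 -0.0194] F tool [-2.72  0.39 -3.99] t 18.0
```

View pics/f1.png

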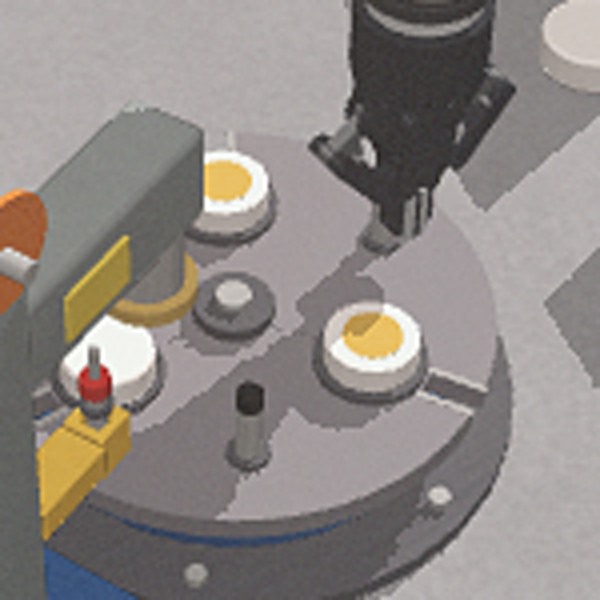

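View pics/look_f.png

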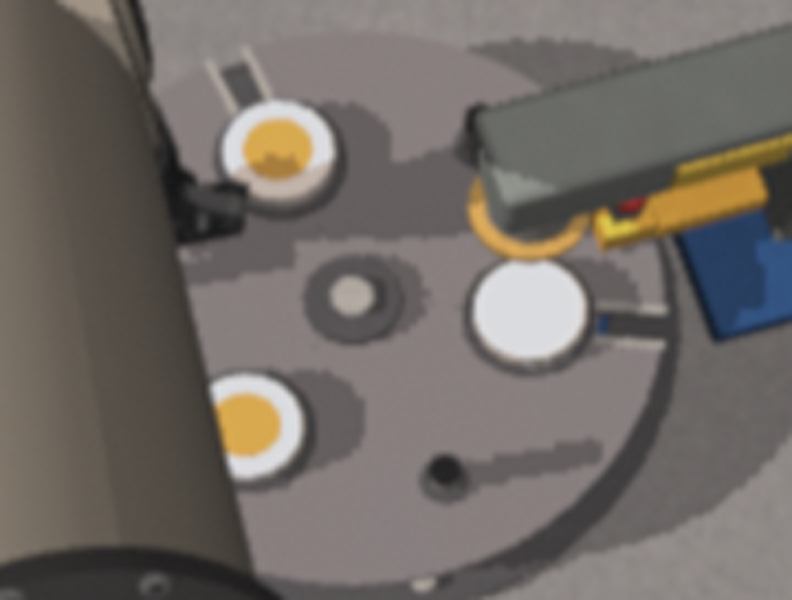

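The cap still sits in its nest at (528,310), with its slot at (635,323) about 20° short of the yellow guide (625,225). Slower from here.

```bash

python3 -m inch '[{"claw":1,"linear":[0.0004,0,0.0023],"rotation":[0,-1.25,0]},{"claw":1,"linear":[0.0007,0,0.0046],"rotation":[0,-2.5,0]},{"claw":1,"linear":[0.001,0,0.0069],"rotation":[0,-3.75,0]},{"claw":1,"linear":[0.0013,0,0.0092],"rotation":[0,-5,0]},{"claw":1,"linear":[0.0014,0,0.0115],"rotation":[0,-6.25,0]},{"claw":1,"linear":[0.0015,0,0.0138],"rotation":[0,-7.5,0]},{"claw":1,"linear":[0.0016,0,0.0157],"rotation":[0,-8.5,0]},{"claw":1,"linear":[0.0016,0,0.0176],"rotation":[0,-9.5,0]}]'
python3 w.py
```

```text
time: 18.77
eef_pos: [0.5401, 0.1482, 0.0923]
orientation: [[-0.038, 0.001, -0.999], [0.999, 0.001, -0.038], [0.001, -1.0, -0.001]]
wrist_force: [3.7, -0.2, 3.3]
grip_width: 0.003
jaw 92.19 rt [ 0.1057 -0.0183] F tool [-0.31 -3.26 -3.72] t 18.7667
```

```bash

python3 -m inch '[{"claw":1,"linear":[0.0002,0,0.0013],"rotation":[0,-0.7,0]},{"claw":1,"linear":[0.0004,0,0.0026],"rotation":[0,-1.4,0]},{"claw":1,"linear":[0.0006,0,0.0039],"rotation":[0,-2.1,0]},{"claw":1,"linear":[0.0008,0,0.0052],"rotation":[0,-2.8,0]},{"claw":1,"linear":[0.0009,0,0.0065],"rotation":[0,-3.5,0]},{"claw":1,"linear":[0.001,0,0.0077],"rotation":[0,-4.2,0]},{"claw":1,"linear":[0.0012,0,0.0087],"rotation":[0,-4.7,0]},{"claw":1,"linear":[0.0012,0,0.0094],"rotation":[0,-5.1,0]}]'
python3 w.py; python3 look.py g;python3 w.py
python3 - <<'E'
import cv2
a=cv2.imread("pics/fulls_g.png")[200:320,280:430]; cv2.imwrite("pics/f2.png",cv2.resize(a,None,fx=5,fy=5,interpolation=2))
E
```

```text
time: 19.43
eef_pos: [0.5303, 0.1484, 0.0919]
orientation: [[-0.126, -0.0, -0.992], [0.992, 0.0, -0.126], [0.0, -1.0, 0.0]]
wrist_force: [2.5, 2.7, 1.9]
grip_width: -0.001
jaw 97.23 rt [ 0.1051 -0.0176] F tool [ 2.41 -1.91 -2.78] t 19.4333
jaw 97.19 rt [ 0.105  -0.0172] F tool [ 0.87 -1.9  -1.4 ] t 19.5333
```

View pics/look_g.png

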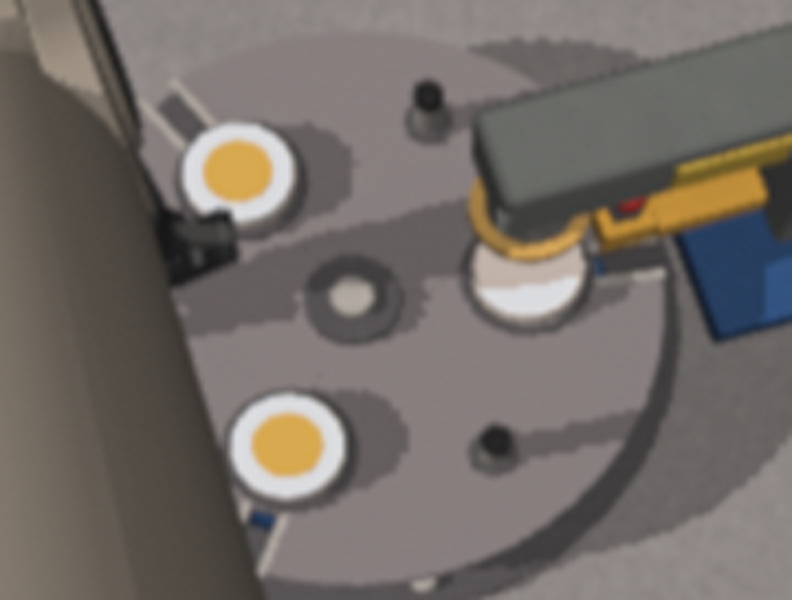

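View pics/f2.png

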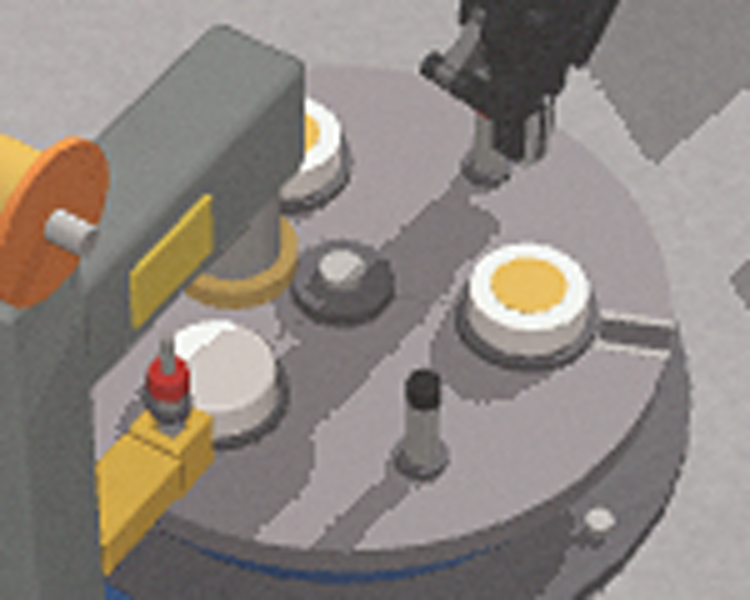

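Flag still up (f2 crop 167,378), cap at (230,370) fine. Continuing in small steps, watching force and flag.

```bash

python3 -m inch '[{"claw":1,"linear":[0.0001,0,0.0007],"rotation":[0,-0.4,0]},{"claw":1,"linear":[0.0002,0,0.0015],"rotation":[0,-0.8,0]},{"claw":1,"linear":[0.0003,0,0.0022],"rotation":[0,-1.2,0]},{"claw":1,"linear":[0.0004,0,0.003],"rotation":[0,-1.6,0]},{"claw":1,"linear":[0.0006,0,0.0037],"rotation":[0,-2,0]}]'
python3 w.py
```

```text
time: 19.95
eef_pos: [0.5267, 0.1484, 0.0918]
orientation: [[-0.16, -0.0, -0.987], [0.987, -0.0, -0.16], [-0.0, -1.0, 0.0]]
wrist_force: [3.4, 1.5, -0.4]
grip_width: 0.002
jaw 99.21 rt [ 0.1049 -0.0176] F tool [ 0.93  0.41 -3.6 ] t 19.95
```

```bash

python3 -m inch '[{"claw":1,"linear":[0.0001,0,0.0007],"rotation":[0,-0.4,0]},{"claw":1,"linear":[0.0002,0,0.0015],"rotation":[0,-0.8,0]},{"claw":1,"linear":[0.0003,0,0.0022],"rotation":[0,-1.2,0]},{"claw":1,"linear":[0.0004,0,0.003],"rotation":[0,-1.6,0]}]'
python3 w.py
```

```text
time: 20.28
eef_pos: [0.5236, 0.1483, 0.0918]
orientation: [[-0.188, -0.0, -0.982], [0.982, -0.0, -0.188], [-0.0, -1.0, 0.001]]
wrist_force: [2.9, 0.8, -0.9]
grip_width: -0.004
jaw 100.81 rt [ 0.1049 -0.0175] F tool [ 0.25  0.9  -3.03] t 20.2833
```

```bash

python3 -m inch '[{"claw":1,"linear":[0.0001,0,0.0007],"rotation":[0,-0.4,0]},{"claw":1,"linear":[0.0002,0,0.0015],"rotation":[0,-0.8,0]},{"claw":1,"linear":[0.0003,0,0.0022],"rotation":[0,-1.2,0]},{"claw":1,"linear":[0.0004,0,0.003],"rotation":[0,-1.6,0]}]'
python3 w.py
```

```text
time: 20.62
eef_pos: [0.5205, 0.1481, 0.0918]
orientation: [[-0.215, -0.001, -0.977], [0.977, -0.0, -0.215], [0.0, -1.0, 0.001]]
wrist_force: [2.1, 1.9, -1.1]
grip_width: 0.004
jaw 102.41 rt [ 0.1048 -0.0173] F tool [ 1.39  1.09 -2.45] t 20.6167
```

```bash
python3 look.py i; python3 - <<'E'
import cv2
a=cv2.imread("pics/fulls_i.png")[200:320,280:430]; cv2.imwrite("pics/i2.png",cv2.resize(a,None,fx=5,fy=5,interpolation=2))
E
```

```text
(no output)
```

View pics/i2.png

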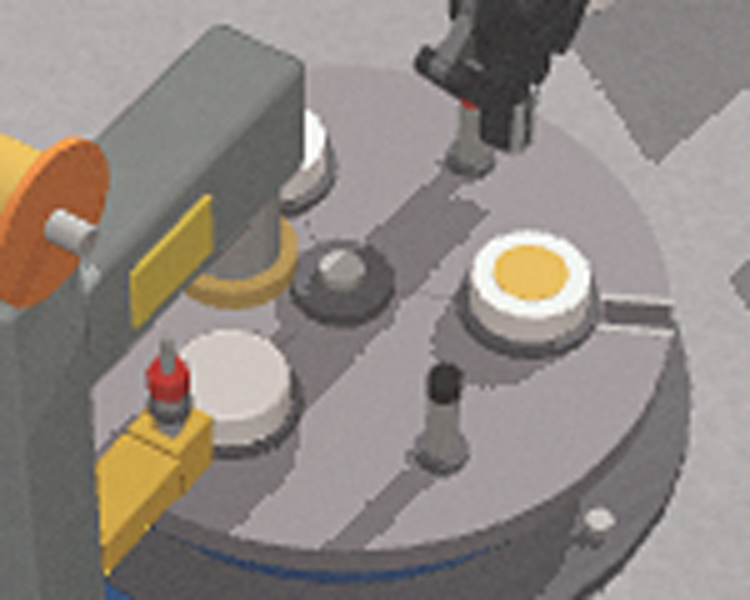

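Flag still up (167,378). Continuing.

```bash

python3 -m inch '[{"claw":1,"linear":[0.0001,0,0.0007],"rotation":[0,-0.4,0]},{"claw":1,"linear":[0.0002,0,0.0015],"rotation":[0,-0.8,0]},{"claw":1,"linear":[0.0003,0,0.0022],"rotation":[0,-1.2,0]},{"claw":1,"linear":[0.0004,0,0.003],"rotation":[0,-1.6,0]}]'
python3 w.py
```

```text
time: 21.05
eef_pos: [0.5178, 0.1479, 0.0919]
orientation: [[-0.242, 0.0, -0.97], [0.97, -0.0, -0.242], [-0.0, -1.0, -0.0]]
wrist_force: [2.7, 0.8, -2.4]
grip_width: 0.001
jaw 104.01 rt [ 0.1047 -0.0177] F tool [ 0.11  2.36 -2.8 ] t 21.05
```

```bash

python3 -m inch '[{"claw":1,"linear":[0.0001,0,0.0007],"rotation":[0,-0.4,0]},{"claw":1,"linear":[0.0002,0,0.0015],"rotation":[0,-0.8,0]},{"claw":1,"linear":[0.0003,0,0.0022],"rotation":[0,-1.2,0]},{"claw":1,"linear":[0.0004,0,0.0028],"rotation":[0,-1.5,0]}]'
python3 w.py
```

```text
time: 21.38
eef_pos: [0.5146, 0.1475, 0.092]
orientation: [[-0.267, -0.001, -0.964], [0.964, -0.0, -0.267], [0.0, -1.0, 0.001]]
wrist_force: [1.4, -0.2, -0.0]
grip_width: -0.004
jaw 105.51 rt [ 0.1047 -0.0172] F tool [-0.59  0.01 -1.32] t 21.3833
```

```bash
python3 w.py
python3 -m inch '[{"claw":1,"linear":[0.0001,0,0.0006],"rotation":[0,-0.3,0]},{"claw":1,"linear":[0.0002,0,0.0011],"rotation":[0,-0.6,0]},{"claw":1,"linear":[0.0003,0,0.0018],"rotation":[0,-1,0]},{"claw":1,"linear":[0.0003,0,0.0018],"rotation":[0,-1,0]}]'
python3 look.py j; python3 w.py; python3 - <<'E'
import cv2
a=cv2.imread("pics/fulls_j.png")[200:320,280:430]; cv2.imwrite("pics/j2.png",cv2.resize(a,None,fx=5,fy=5,interpolation=2))
E
```

```text
jaw 105.51 rt [ 0.1047 -0.0172] F tool [-0.59  0.01 -1.32] t 21.3833
time: 21.72
eef_pos: [0.5133, 0.1474, 0.092]
orientation: [[-0.284, 0.0, -0.959], [0.959, 0.0, -0.284], [-0.0, -1.0, -0.0]]
wrist_force: [2.0, -0.1, -1.5]
grip_width: -0.003
jaw 106.47 rt [ 0.1047 -0.0177] F tool [ 0.39  2.35 -1.93] t 21.8167
```

View pics/j2.png

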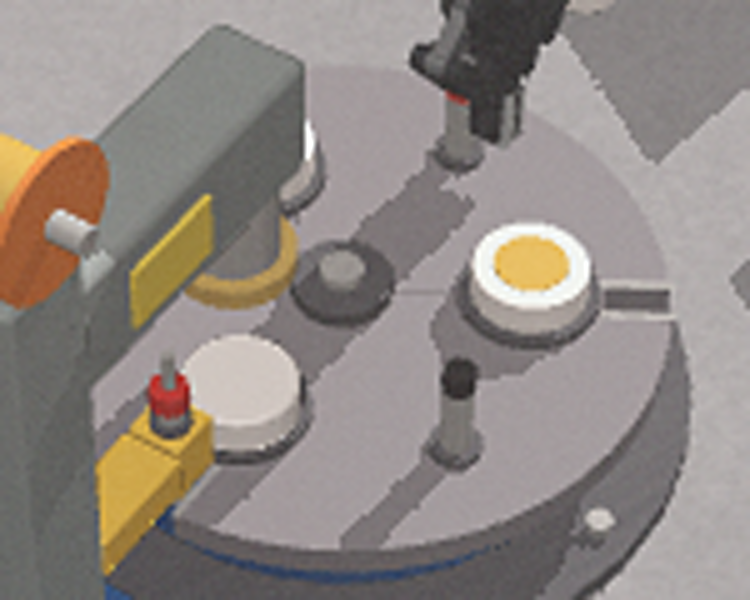

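The flag has dropped: its red band moved from about (167,378) to (168,395), roughly 10 mm. Now pressing gently onto the stop.

```bash
cd .;
python3 -m inch '[{"claw":1,"linear":[0.0001,0,0.0004],"rotation":[0,-0.2,0]},{"claw":1,"linear":[0.0001,0,0.0008],"rotation":[0,-0.4,0]},{"claw":1,"linear":[0.0002,0,0.0012],"rotation":[0,-0.6,0]}]'
python3 w.py
```

```text
time: 22.07
eef_pos: [0.5127, 0.1474, 0.0921]
orientation: [[-0.294, 0.002, -0.956], [0.956, 0.0, -0.294], [-0.0, -1.0, -0.002]]
wrist_force: [4.2, 1.1, -2.6]
grip_width: -0.0
jaw 107.09 rt [ 0.1046 -0.0184] F tool [-0.18  2.58 -4.3 ] t 22.0667
```

```bash
cd .;
python3 -m inch '[{"claw":1,"linear":[0.0001,0,0.0004],"rotation":[0,-0.2,0]},{"claw":1,"linear":[0.0001,0,0.0008],"rotation":[0,-0.4,0]}]'
python3 w.py
```

```text
time: 22.23
eef_pos: [0.5122, 0.1474, 0.0922]
orientation: [[-0.301, 0.002, -0.954], [0.954, 0.001, -0.301], [-0.0, -1.0, -0.002]]
wrist_force: [5.4, 1.1, -4.7]
grip_width: -0.003
jaw 107.49 rt [ 0.1047 -0.0187] F tool [-0.55  4.69 -5.5 ] t 22.2333
```

```bash
cd .;
python3 -m inch '[{"claw":1,"linear":[0.0001,0,0.0004],"rotation":[0,-0.1,0]},{"claw":1,"linear":[0.0001,0,0.0007],"rotation":[0,-0.1,0]}]'
python3 w.py
```

```text
time: 22.4
eef_pos: [0.5119, 0.1474, 0.0923]
orientation: [[-0.302, 0.003, -0.953], [0.953, 0.001, -0.302], [-0.0, -1.0, -0.003]]
wrist_force: [5.9, 0.9, -5.2]
grip_width: -0.004
jaw 107.59 rt [ 0.1047 -0.0187] F tool [-0.91  5.26 -5.9 ] t 22.4
```

```bash
cd .;
python3 -m inch '[{"claw":1,"linear":[0,0,0.0003],"rotation":[0,0,0]},{"claw":1,"linear":[0,0,0.0006],"rotation":[0,0,0]},{"claw":1,"linear":[0,0,0.0006],"rotation":[0,0,0]}]'
python3 w.py
```

```text
time: 22.65
eef_pos: [0.5116, 0.1473, 0.0923]
orientation: [[-0.302, 0.004, -0.953], [0.953, 0.001, -0.302], [-0.0, -1.0, -0.004]]
wrist_force: [6.3, 1.3, -4.3]
grip_width: 0.001
jaw 107.59 rt [ 0.1048 -0.0185] F tool [-0.7   4.35 -6.39] t 22.65
```

```bash
cd .;
python3 -m inch '[{"claw":1,"linear":[0,0,0.0004],"rotation":[0,0,0]},{"claw":1,"linear":[0,0,0.0008],"rotation":[0,0,0]},{"claw":1,"linear":[0,0,0.0008],"rotation":[0,0,0]},{"claw":1,"linear":[0,0,0.0008],"rotation":[0,0,0]}]'
python3 w.py
```

```text
time: 22.98
eef_pos: [0.5113, 0.1473, 0.0924]
orientation: [[-0.302, 0.005, -0.953], [0.953, 0.002, -0.302], [0.0, -1.0, -0.005]]
wrist_force: [7.7, 1.6, -5.6]
grip_width: 0.001
jaw 107.59 rt [ 0.1048 -0.0183] F tool [-0.84  5.66 -7.82] t 22.9833
```

The push has risen to 7.8 N over well under a millimetre of motion, so the table is firmly against the stop. Backing off and lifting clear.

```bash
cd .;
python3 -m inch '[{"claw":1,"linear":[0,0,-0.001],"rotation":[0,0,0]},{"claw":1,"linear":[0,0,-0.002],"rotation":[0,0,0]},{"claw":1,"linear":[0,0,-0.004],"rotation":[0,0,0]},{"claw":1,"linear":[0,0,-0.008],"rotation":[0,0,0]},{"claw":1,"linear":[0,0,-0.013],"rotation":[0,0,0]},{"claw":1,"linear":[0,-0.005,-0.016],"rotation":[0,0,0]},{"claw":1,"linear":[0,-0.02,-0.018],"rotation":[0,0,0]},{"claw":1,"linear":[0,-0.045,-0.018],"rotation":[0,0,0]}]'
python3 -m inch '[{"claw":1,"linear":[0,-0.03,0],"rotation":[0,0,0]},{"claw":1,"linear":[0.02,-0.06,0],"rotation":[0,0,0]},{"claw":1,"linear":[0.05,-0.08,0],"rotation":[0,0,0]},{"claw":1,"linear":[0.085,-0.09,0],"rotation":[0,0,0]},{"claw":1,"linear":[0.12,-0.09,0],"rotation":[0,0,0]},{"claw":1,"linear":[0.12,-0.09,0],"rotation":[0,0,0]},{"claw":1,"linear":[0.12,-0.09,0],"rotation":[0,0,0]},{"claw":1,"linear":[0.12,-0.09,0],"rotation":[0,0,0]}]'
python3 look.py k; python3 w.py; python3 - <<'E'
import cv2
a=cv2.imread("pics/fulls_k.png")[200:320,280:430]; cv2.imwrite("pics/k2.png",cv2.resize(a,None,fx=5,fy=5,interpolation=2))
E
```

```text
time: 23.65
eef_pos: [0.5244, 0.1516, 0.1353]
orientation: [[-0.302, -0.006, -0.953], [0.953, -0.002, -0.302], [-0.0, -1.0, 0.007]]
wrist_force: [-0.4, 0.4, -0.2]
grip_width: 0.002
time: 24.32
eef_pos: [0.4899, 0.2658, 0.2268]
orientation: [[-0.302, -0.001, -0.953], [0.953, -0.001, -0.302], [-0.001, -1.0, 0.001]]
wrist_force: [0.7, -0.5, -0.2]
grip_width: 0.002
jaw 107.43 rt [ 0.2228 -0.0326] F tool [-0.02 -0.53 -0.15] t 24.4167
```

View pics/k2.png

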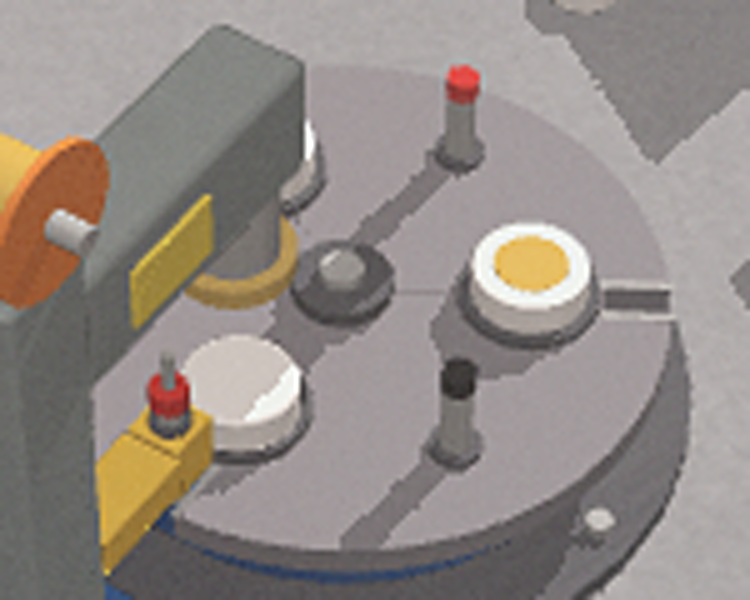

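View pics/full_k.png

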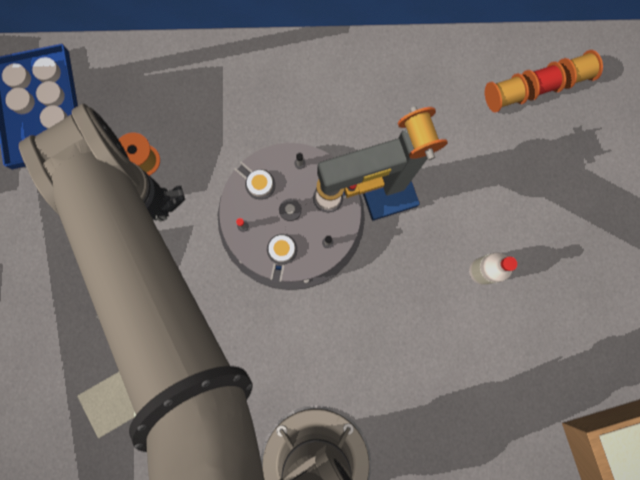

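The flag is down by 3.4 px, against 3.5 px expected for 10 mm. The cap lies flat in its nest and the arm is clear, so I'm handing in.

```bash
python3 - <<'E'
from h import *
a=cv2.imread("pics/fulls_g.png");b=cv2.imread("pics/fulls_k.png")
for i in (a,b):
    r=i[255:300,300:330].astype(int); m=(r[:,:,2]>140)&(r[:,:,1]<90)&(r[:,:,0]<90); ys,xs=np.nonzero(m); print(m.sum(),xs.mean()+300,ys.mean()+255)
print(arm.state()["wrist_force"],np.abs(arm.state()["dq"]).max())
print(arm.hand_in())
E
```

```text
43 313.06976744186045 275.72093023255815
39 313.2564102564103 278.56410256410254
[0.15473049 0.02484094 0.52939827] 0.2619840554602184
the job is handed in; nothing more can be done
None
```

The middle-sized cap is in the empty nest and the table is at its next position with the index pin in. I handed the job in at about 24.4 s; it gives no verdict.

**Placing the cap:** I gripped the middle-sized cap (jaw opening 0.61, about 52 mm read against 54 mm nominal) and lowered it into the nest. It touched the floor at tool height 0.0758, where 0.0755 was expected. After release the picture showed it centred in the ring and flat.

**Turning the table:** I pushed the red-tipped pin round about 77° with the side of the shut fingers. Horizontal force read 2 to 5.5 N on the way. The flag dropped, and I then pressed on to the stop until the push read 7.8 N (9.7 N including the vertical part). I backed off and moved clear.

**Last checks:**
- **Flag:** read by eye it moved 3.4 px, against 3.5 px expected for 10 mm. By colour count it moved 2.8 px, or about 8 mm, because part of the red band is now hidden by the guide. So the two readings disagree; I take it as fully down, but the count alone leaves little margin over the required 8 mm.
- **Cap:** it lies in its nest, but the head partly hides it from above, so I could not re-measure its position to the millimetre after the turn.
- **Bystanders:** the foil roll and bottle look unmoved. The screwdriver was hidden by the arm in the last top picture; nothing came near it.
- **Force:** I read it only at the end of each move (largest 9.7 N in all), so shorter peaks would not show.

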